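# Put a refilled parts bin back into service

### The arm

A 7-joint arm with a two-finger parallel gripper is mounted at the origin on the work surface. World frame = base frame: x ahead of the robot, y to its left, z up, the work surface at z = 0. Lengths are in m, angles in rad, forces in N, time in s.
With the tool pointing down it reaches from about 0.4 to 0.85 m from the base axis. Payload 10.4 kg.
Tool frame: the origin (TCP) lies between the finger pads; the fingertips stand 8 mm ahead of it and the grasp point (between the pads) lies 11 mm behind it; z points along the fingers, x is the direction in which the jaws open and shut, and the axes are right-handed (so a half turn about z gives the same grasp; the last joint's range is limited). The gripper opens to 87 mm and grips with 3 to 60 N. Pads are 19 mm wide; open, the fingers measure 117 mm over their backs; the gripper's body (75 mm by 190 mm) begins 51 mm behind the grasp point.
Start: joints at [1.085, 0.332, -0.065, 1.46, 0.022, 1.35, -0.088], TCP at [0.279, -0.559, 0.231] pointing down, gripper open.
Joint ranges: [-2.6, 2.6], [-0.5, 2.12], [-1.47, 1.34], [0.16, 2.42], [-1.27, 4.41], [0.06, 2.06], [-2.6, 2.6]. Speed limits (rad/s): [2.22, 2.22, 2.79, 2.79, 3.14, 3.14, 3.14].

### API

Orientations are given as a unit quaternion [x, y, z, w].
In Python, from bench import r, viewer gives the robot as it stands.
- The arm moves only by the tool apply_moves, never from a script. Its argument "increments" is a list of rows, each an object with "grip": the closure in counts, from 0 (fully open) to 255 (shut); "xyz": the shift along the tool's x, y, z in mm, a list of three; "rotation": the turn, a rotation vector about the tool's x, y, z in degrees, a list of three. A call has 1 to 5 rows; each row is the pose to reach, as a shift and turn from the pose measured when the call began, along the tool's axes at that moment; what a row does not reach only later rows make up. A row lasts 1/8 s, in which the tool goes at most 62.5 mm and 10.7 degrees, less where a joint would pass 70% of its speed; a pose out of reach is approached as far as the arm can. A call with a gripper value outside its range is refused whole. The fingers move at their own pace and stop on an object; "squeeze" is the grip in N (left out, the last holds). Time passes only in rows, so rows that repeat a pose let the fingers close. It gives the time, the measured TCP pose, the force and the opening at its end, in the units of the state.
- r.read_state(): the state, without advancing time (a new reading comes with each control period).
- viewer.camera(name): name is "side" or "top"; returns a dict with "img" (420x560x3 uint8, blue, green, red), "range_z" (420x560 float32, m along the optical axis (not along the pixel's ray), 0 where there is no reading), "vertical_fov" (degrees; the focal length in pixels is half the picture's height over the tangent of half this angle, whatever the lens; pixels are square), "cx", "cy" (the principal point, pixels), "rvec" (rotation vector, rad) and "tvec" (3), from world to camera coordinates, as OpenCV has them. Camera axes: x right, y down, z forward; pixel columns grow to the right and rows downward; lengths in m; the calibration is good to about 2 mm. A picture is of the moment at which its call begins.
- r.close_job(): hands the job in, once; it reports no verdict.
The state is a dict: "time": time; "joint_positions": joint angles; "joint_vel": joint speeds; "joint_torque": joint torques, N m; "ee_pos": TCP position; "eef_rot": TCP orientation; "ft_force": force on the tool from outside, world axes, zero at the start; "torque": the same for the moment, N m; "width": finger opening in m.
Only numpy, scipy, OpenCV 4.12 (cv2) and the standard library are available. Lean on these libraries where they do the work, as an engineer would, in place of code of your own. Each camera call takes 0.05 s, during which the arm holds its last target.

### The job

The blue parts bin has been refilled: slide it fully home against the back of its bay and then swing the yellow drop bar all the way down in front of it. Next spin the two-sided sign half a turn, so that green, not red, squarely faces the aisle (away from the robot's base); last, push the red selector knob down, turn it clockwise from its red mark to its green mark while it is down, and let it spring back up. Do it in that order, never lift the bin, and leave the spray can, the carton and the tape roll where they are.

Things in the scene. Friction and masses are not known exactly. Their poses are not given: they have to be found in the camera images.
- bay: Fixed storage bay, open to the robot. Origin on the bench under it; x from the open mouth to the back, y left seen from the mouth, z up. Steel floor plate 6 mm thick, x -165 to 115, y -95 to 95 mm. Dark blue side guides x -50 to 105, inner faces y = +-60, tops z = 70 mm. Back stop's inner face x = 100, top z = 96 mm
- bin_center (a point): Centre of the loose open blue bin full of stock: 150 mm long (along the bay's x), 110 wide, 75 high, about 0.5 kg. It stands on the bay's plate (its top 81 mm over the bench), 60 to 90 mm short of home, its rear between the guides. Home against the back stop: this point at x = 25, y about 0 in the bay's frame, near wall at x = -50 mm, clear behind the bar
- bar_hinge (a point): Hinge of the drop bar at the bay's mouth: x = -85, y = 80, z = 46 mm in the bay's frame, between two steel posts (x -100 to -70, y 70 to 92, tops z = 72 mm). The hinge axis runs along the bay's x
- drop_bar (a joint): Angle (rad) of the yellow drop bar in the plane x = -85 mm of the bay: 0 = level across the mouth in front of the bin, pointing from the hinge to the bay's -y (end stop); 1.57 = straight up; 1.85 = opened furthest. A stiff hinge (0.14 N m) holds it where it is left
- bar_tip (a point): Free end of the yellow drop bar, on its centre line. The bar is 165 mm long from the hinge, 14 mm wide (along the bay's x) and 12 mm thick
- bar_rest (a point): Fork-shaped rest into which the bar's tip comes down, at x = -85, y = -80, z = 46 mm in the bay's frame; its tops at z = 51 mm
- sign_stand: Fixed stand of the two-sided sign. Origin: centre of the underside of its dark foot (100 mm along x, 110 along y, 12 thick); x points to the aisle (away from the robot, apart from the stand's yaw), z up. A column 18 mm in diameter rises at x = y = 0 to the sign's lower edge
- sign (a joint): Angle (rad) of the sign about the stand's upright axis, anticlockwise from above. Near 0 its red face looks to the stand's +x (aisle); at +3.14 or -3.14 the green face does. It turns either way up to end stops at +-3.2 and stays where it is left (friction 0.03 N m)
- sign_center (a point): Centre of the sign panel, on the pivot axis, 120 mm over the bench. The panel is upright, 130 mm wide (centred on the axis, along the stand's y at joint 0), 90 mm high (75 to 165 mm over the bench), 12 mm thick; one face red with a white bar, the other green with a white ring; nothing stands above it
- selector: Fixed grey control box, 130 x 130 x 70 mm high, a push-and-turn knob on its top. Origin: centre of its underside, x roughly away from the robot, z up. A red mark lies on top at the -x side of the knob, a green one 1.2 rad clockwise from it
- knob_grip (a point): On the knob's upright axis, middle of its red bar grip, 107 mm over the bench with the knob up. Bar 66 mm long, 16 wide, 34 high (88 to 122 mm over the bench), on a black skirt disc 72 mm in diameter whose top is at 88 mm. Turns and sinks with the knob; its x axis runs along the bar, the white pointer is at the -x end
- knob_turn (a joint): Turn of the knob (rad), clockwise from above: 0 = pointer at the red mark (bar along the box's x), 1.2 = pointer at the green mark (end stop). A hidden lug blocks it between about 0.2 and 1.0 unless the knob is pressed down
- knob_press (a joint): How far the knob is pressed down (m): 0 = up, 0.009 = fully down. It takes about 3 N to start and 9 N at the bottom; more than 0.005 frees the lug. Released at either end of the turn it springs up, in between it does not
- can_center (a point): Centre of a spray can standing upright, 60 mm in diameter and 150 mm high: a bystander
- carton_center (a point): Centre of a small brown carton, 100 x 80 x 60 mm high: a bystander
- roll_center (a point): Centre of a tape roll lying flat, 96 mm in diameter and 40 mm high: a bystander

How it is judged:
On the way, in this order (a step that is already met when the one before it is completed fails the run):
1. the bin is home, within 7 mm of the back stop, bar not yet down (x of bin_center in the frame of bay above 0.018 m and value of joint drop_bar above 0.3 rad), for 0.2 s.
2. the drop bar is down in front of the home bin (within 0.09 rad of level) (x of bin_center in the frame of bay above 0.018 m and value of joint drop_bar below 0.09 rad), for 0.2 s.
3. the sign has been spun half a turn: green faces the aisle within 0.2 rad ((value of joint sign above 2.94 rad or value of joint sign below -2.94 rad)), for 0.2 s.
4. the knob is pressed down (more than 5 mm) (value of joint knob_press above 0.005 m), for 0.05 s.
5. the knob stands at its green mark and has sprung back up (value of joint knob_turn above 1 rad and value of joint knob_press below 0.0025 m), for 0.2 s.
At the end, for the whole second after the job is handed in: The bin is flat, within 7 mm of the bay's back stop; the drop bar is within 0.09 rad of level; the sign is at rest with green to the aisle, within 0.2 rad of square to its stand; the knob is turned at least 1.0 of its 1.2 rad and is up (pressed less than 2.5 mm) (all of step 2 and all of step 5 and (value of joint sign above 2.94 rad or value of joint sign below -2.94 rad) and angle between bin_center's own z axis and vertical below 0.05 rad and velocity of joint sign between -0.1 and 0.1 rad/s); the robot touches nothing.
It fails at once if the bin is lifted (its centre more than 20 mm above where it stands) or tipped more than 0.3 rad (height (world z) of bin_center above 0.0635 m or angle between bin_center's own z axis and vertical above 0.3 rad).
It fails at once if the spray can is moved by more than 25 mm (distance of can_center from where it was at the start of the episode above 0.025 m).
It fails at once if the carton is moved by more than 25 mm (distance of carton_center from where it was at the start of the episode above 0.025 m).
It fails at once if the tape roll is moved by more than 25 mm (distance of roll_center from where it was at the start of the episode above 0.025 m).
It also fails if it takes over 72 s, if anything falls off the work surface, if the arm or the gripper's body presses on something with over 40 N, if the wrist force passes 120 N, or if a joint passes its speed limit or range.

## Working session

There is one attempt and no reset: what is moved stays moved. The work goes in short steps, Python scripts to look and compute and a tool call to move; the robot and the scene stay as the last step left them, time stands still between calls to the robot, and variables do not carry over. Pictures are saved under pics/ and viewed, and the job is handed in when it is done.

Besides the shell and the picture viewer there is one more tool, called after "Emit:" as a command line: name --argument value ..., lists and objects as JSON in quotes. apply_moves: Moves the arm, as the interface text tells. Its arguments: {"type":"object","properties":{"increments":{"type":"array","items":{"type":"object","properties":{"grip":{"type":"number"},"xyz":{"type":"array","items":{"type":"number"}},"rotation":{"type":"array","items":{"type":"number"}}}}},"squeeze":{"type":"number"}},"required":["increments"]}

```bash
ls; mkdir -p pics; cat > h.py <<'E'
import numpy as np,cv2
from bench import r,viewer
def cam(n,save=None):
    c=viewer.camera(n); h,w=c['img'].shape[:2]
    f=h/2/np.tan(np.radians(c['vertical_fov'])/2)
    c['f']=f;c['R']=cv2.Rodrigues(np.array(c['rvec'],float))[0];c['t']=np.array(c['tvec'],float).ravel()
    if save: cv2.imwrite('pics/'+save,c['img'])
    return c
def cloud(c):
    h,w=c['img'].shape[:2];v,u=np.mgrid[:h,:w];z=c['range_z']
    P=np.stack([(u-c['cx'])/c['f']*z,(v-c['cy'])/c['f']*z,z],-1)
    W=(P-c['t'])@c['R']; W[z==0]=np.nan
    return W
def ray(c,u,v,z):
    d=c['R'].T@np.array([(u-c['cx'])/c['f'],(v-c['cy'])/c['f'],1]);o=-c['R'].T@c['t']
    return o+d*(z-o[2])/d[2]
E
python3 - <<'E'
from h import *
print(r.read_state())
for n in ('side','top'):
    c=cam(n,n+'0.png');print(n,c['vertical_fov'],c['cx'],c['cy'],-c['R'].T@c['t'],c['R'])
    np.savez(n+'0.npz',**{k:np.array(x) for k,x in c.items()})
E
```

```text
pics
{'time': 0.0, 'joint_positions': array([ 1.08540113,  0.33286001, -0.06467354,  1.46095721,  0.02156674,
        1.34991854, -0.08848717]), 'joint_vel': array([-0.0005911 ,  0.00068925,  0.00049917,  0.00117793, -0.00200187,
        0.00010621,  0.0012251 ]), 'joint_torque': array([ 3.01199321e-06, -6.23258686e+01,  2.49832054e-02, -3.89890301e+01,
       -6.12529577e-02,  3.98882374e-02,  1.55703947e-04]), 'ee_pos': array([ 0.27884737, -0.55891049,  0.22975369]), 'eef_rot': array([ 8.50426920e-01, -5.26092700e-01, -6.27877662e-04, -3.61792106e-04]), 'ft_force': array([0.08920249, 0.06668133, 0.20703738]), 'torque': array([-0.02626368,  0.02681713,  0.03019949]), 'width': 0.08707339592717643}
side 46.44589682482195 271.9493840901397 218.36535761541106 [0.2177127  0.95239471 0.7898439 ] [[-0.94441472 -0.32845717  0.01402602]
 [-0.19685719  0.53082464 -0.82430119]
 [ 0.26330227 -0.7812433  -0.56597776]]
top 53.65795038497799 274.5616496475267 218.24184447083093 [0.40309433 0.01053503 1.08341418] [[ 0.01845949 -0.9997899   0.0089112 ]
 [-0.99193741 -0.01943069 -0.12523024]
 [ 0.12537708 -0.00652767 -0.99208769]]
```

View pics/side0.png

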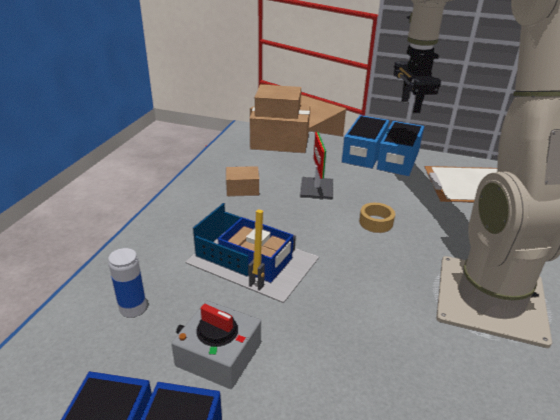

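View pics/top0.png

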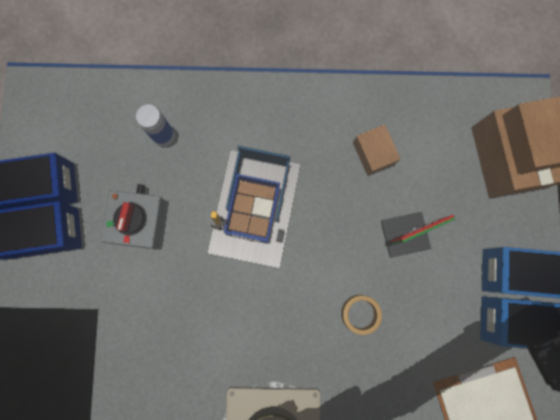

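The side view shows the bay at (250,250), knob box at (217,335), sign at (318,165), and roll at (377,216). The top view shows the bay at (253,205), knob at (130,217), sign at (420,230), roll at (363,315), and can at (155,122). Next I measure the poses.

```bash
python3 - <<'E'
from h import *
c=cam('top'); W=cloud(c); img=c['img']
s=cam('side'); S=cloud(s)
np.savez('m.npz',W=W,S=S,ti=img,si=s['img'])
a=img[90:270,90:310];cv2.imwrite('pics/z1.png',cv2.resize(a,None,fx=3.3,fy=3.3,interpolation=2))
a=img[190:280,370:470];cv2.imwrite('pics/z2.png',cv2.resize(a,None,fx=6,fy=6,interpolation=2))
a=s['img'][190:390,160:330];cv2.imwrite('pics/z3.png',cv2.resize(a,None,fx=3,fy=3,interpolation=2))
def reg(n,A,im,u0,u1,v0,v1,z0,z1,col=None):
    m=np.zeros(A.shape[:2],bool);m[v0:v1,u0:u1]=1
    m&=(A[...,2]>z0)&(A[...,2]<z1)
    if col is not None: 
        h=cv2.cvtColor(im,cv2.COLOR_BGR2HSV); m&=col(h)
    P=A[m]
    if len(P)<5: print(n,'few',len(P));return
    rect=cv2.minAreaRect((P[:,:2]*1000).astype(np.float32))
    print(n,len(P),'mean',P.mean(0).round(4),'rect',np.round(rect[0],1),np.round(rect[1],1),round(rect[2],1),'z',P[:,2].min().round(4),P[:,2].max().round(4))
yel=lambda h:(h[...,0]>18)&(h[...,0]<32)&(h[...,1]>150)
red=lambda h:((h[...,0]<8)|(h[...,0]>172))&(h[...,1]>130)
grn=lambda h:((h[...,0]>40)&(h[...,0]<85))&(h[...,1]>100)
reg('box top',W,img,90,180,170,270,.06,.076)
reg('knob bar',W,img,90,180,170,270,.115,.13)
reg('skirt',W,img,90,180,170,270,.083,.094)
reg('redmark',W,img,90,180,170,270,.06,.079,red)
reg('grnmark',W,img,90,180,170,270,.06,.079,grn)
reg('backstop',W,img,200,310,130,280,.089,.105)
reg('bintop',W,img,200,310,130,280,.077,.085)
reg('plate',W,img,200,310,130,280,.003,.012,lambda h:(h[...,2]>130)&(h[...,1]<40))
reg('bar',W,img,190,310,130,280,.05,.3,yel)
reg('bar side',S,s['img'],200,310,190,300,.05,.3,yel)
reg('sign foot',W,img,370,470,200,270,.008,.016)
reg('sign top',W,img,370,470,200,270,.155,.175)
reg('can',W,img,120,190,90,150,.14,.16)
reg('carton',W,img,340,410,110,190,.055,.065)
reg('roll',W,img,330,400,280,350,.035,.045)
E
```

```text
box top 2087 mean [0.521  0.354  0.0702] rect [523.3 358.1] [132.2 130.1] 84.4 z 0.0603 0.076
knob bar 208 mean [0.5225 0.3573 0.1216] rect [523.1 358.2] [16.8 65.2] 78.8 z 0.1154 0.127
skirt 399 mean [0.5215 0.3526 0.0881] rect [522.3 358.2] [67.9 71. ] 7.1 z 0.0831 0.0939
redmark 26 mean [0.474  0.3636 0.0719] rect [474.  364.2] [12.6 10.2] 5.7 z 0.0674 0.0755
grnmark 23 mean [0.5103 0.4071 0.0721] rect [510.5 406.8] [10.3 13.6] 16.8 z 0.0695 0.0757
backstop 169 mean [0.6847 0.0388 0.0955] rect [633.3  93.1] [107.6 243.4] 44.3 z 0.089 0.1039
bintop 464 mean [0.5681 0.0601 0.081 ] rect [588.   65.1] [135.9 213.8] 77.7 z 0.077 0.0849
plate 3505 mean [0.5476 0.0551 0.0065] rect [566.6  58.1] [197.3 286.5] 79.4 z 0.003 0.0118
bar 7 mean [0.5183 0.134  0.2092] rect [518.1 133.5] [4.  4.5] 0.1 z 0.2068 0.2124
bar side 367 mean [0.5222 0.1461 0.1364] rect [524.  145.4] [32.2 15.8] 84.9 z 0.0503 0.2124
sign foot 1278 mean [ 0.5029 -0.3355  0.0124] rect [ 524.  -332.8] [142.7 111.1] 13.2 z 0.008 0.016
sign top 329 mean [ 0.5029 -0.3364  0.1652] rect [ 503.3 -337.6] [ 12.  129.6] 24.5 z 0.1555 0.1706
can 476 mean [0.7548 0.3039 0.1494] rect [754.7 305.2] [55.7 55.1] 8.0 z 0.14 0.155
carton 1188 mean [ 0.7186 -0.2563  0.0603] rect [ 719.7 -256.5] [101.2  81.2] 23.8 z 0.0551 0.0649
roll 541 mean [ 0.2987 -0.2166  0.0403] rect [ 299.  -216.7] [92.2 94.8] 0.5 z 0.0351 0.0449
```

```bash
python3 - <<'E'
import cv2,numpy as np
a=cv2.imread('pics/z1.png');print(a.shape)
b=cv2.imread('pics/z3.png');a=cv2.resize(a,(400,330));b=cv2.resize(b,(400,470))
o=np.zeros((470,800,3),np.uint8);o[:330,:400]=a;o[:,400:]=b;cv2.imwrite('pics/z4.png',o)
E
```

```text
(594, 726, 3)
```

View pics/z1.png

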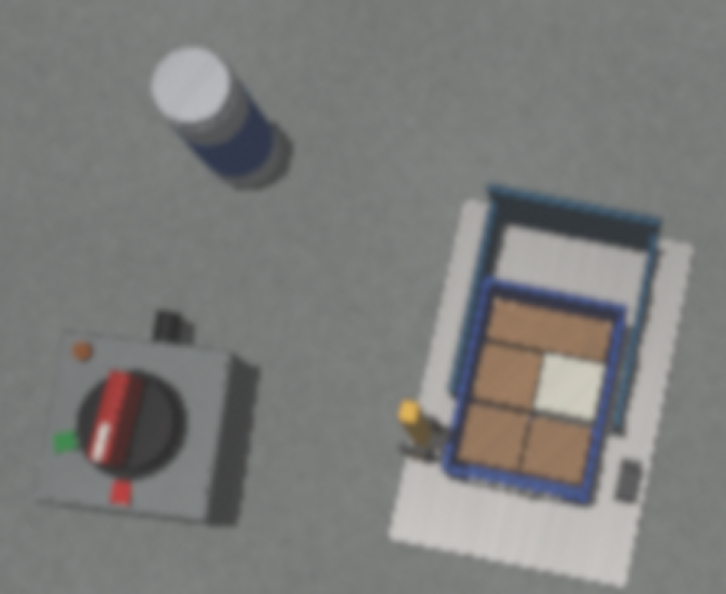

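View pics/z3.png

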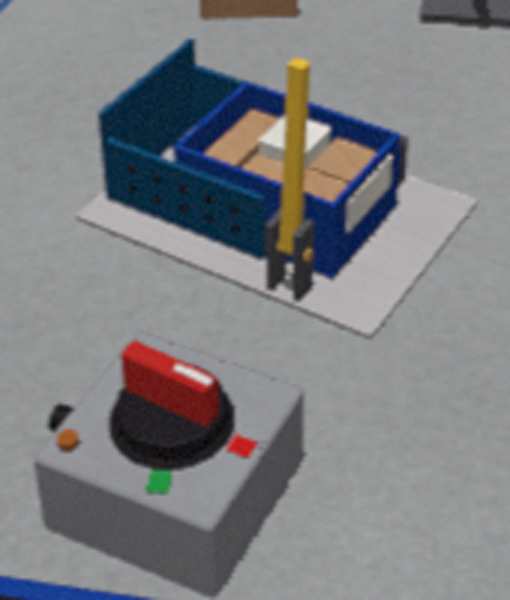

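View pics/z2.png

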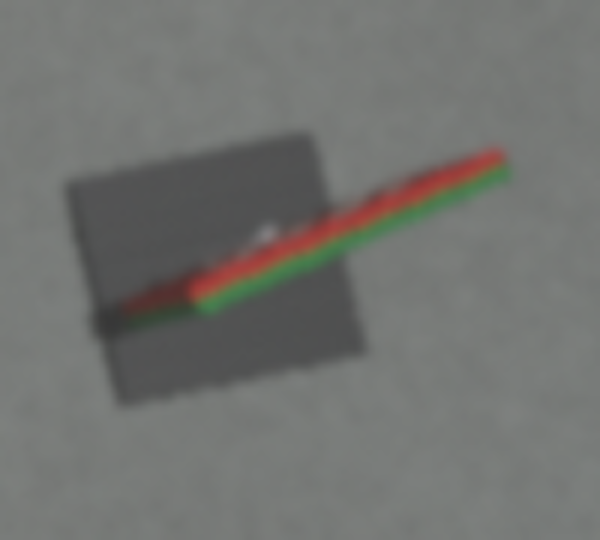

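The top zoom shows the bin short of the backstop, with the bar upright at its left post (410,420). The knob pointer sits near red, and the sign's red side faces +x, with the panel about 11° off the foot. I'll refine these with colour masks and plane rays.

```bash
python3 - <<'E'
from h import *
c=cam('top');img=c['img'];h=cv2.cvtColor(img,cv2.COLOR_BGR2HSV);W=cloud(c)
def rect(n,m,z,hull=True):
    k=cv2.findContours(m.astype(np.uint8),cv2.RETR_EXTERNAL,cv2.CHAIN_APPROX_NONE)[0]
    k=max(k,key=cv2.contourArea)[:,0]
    P=np.array([ray(c,u,v,z)[:2]*1000 for u,v in k],np.float32)
    R=cv2.minAreaRect(P);print(n,len(k),np.round(R[0],1),np.round(R[1],1),round(R[2],2),'\n',cv2.boxPoints(R).round(1).tolist())
def win(u0,u1,v0,v1):
    m=np.zeros(img.shape[:2],bool);m[v0:v1,u0:u1]=1;return m
pl=win(200,310,140,275)&(h[...,1]<45)&(h[...,2]>125)
rect('plate',pl,.006)
print('bay', )
# bin rim: blue above 70mm or any pixel inside w/ height 75..85
b=win(200,310,170,250)&(h[...,0]>108)&(h[...,0]<130)&(h[...,1]>120)
rect('bin',b,.081)
bs=win(200,310,140,170)&(W[...,2]>.085); rect('backstop',bs,.096)
ft=win(370,470,200,270)&(h[...,2]<95); rect('foot',ft,.012)
sg=win(370,470,200,270)&(h[...,1]>90)&(W[...,2]>.14); rect('sign',sg,.165)
kb=win(90,180,170,270)&(h[...,1]>110)&(W[...,2]>.105); rect('knob',kb,.122)
bx=win(90,180,170,270)&(W[...,2]>.06); rect('box',bx,.07)
# gripper pictured?
cv2.imwrite('pics/mask.png',np.hstack([pl[130:280,80:480],b[130:280,80:480]]).astype(np.uint8)*255)
s=cam('side');hs=cv2.cvtColor(s['img'],cv2.COLOR_BGR2HSV);S=cloud(s)
m=(hs[...,0]>18)&(hs[...,0]<32)&(hs[...,1]>150);m[:195]=0;m[300:]=0;m[:,:200]=0;m[:,310:]=0
P=S[m];P=P[(P[:,2]>.06)&(P[:,2]<.22)];
for a in(.08,.12,.16,.2):
    q=P[abs(P[:,2]-a)<.015];print(a,np.median(q,0).round(4))
E
```

```text
plate 725 [542.9  55.2] [298.2 285. ] 1.05 
 [[391.20001220703125, 194.89999389648438], [396.3999938964844, -90.0], [694.5999755859375, -84.5999984741211], [689.4000244140625, 200.39999389648438]]
bay
bin 4 [632.8  99.6] [1.8 5.3] 47.08 
 [[630.2999877929688, 100.80000305175781], [634.0999755859375, 97.19999694824219], [635.2999877929688, 98.5], [631.5, 102.0999984741211]]
backstop 107 [689.7  33.7] [129.7   9.1] 79.25 
 [[673.0999755859375, -29.200000762939453], [682.0999755859375, -30.899999618530273], [706.2999877929688, 96.5], [697.2999877929688, 98.19999694824219]]
foot 194 [ 503.2 -334.9] [ 97.7 113.2] 12.59 
 [[443.20001220703125, -290.29998779296875], [467.79998779296875, -400.79998779296875], [563.2000122070312, -379.5], [538.5, -269.0]]
sign 117 [ 502.5 -333.9] [ 12.5 135.6] 24.69 
 [[468.5, -274.8999938964844], [525.2000122070312, -398.20001220703125], [536.5, -392.8999938964844], [479.8999938964844, -269.70001220703125]]
knob 62 [523.6 356.1] [18.8 62.5] 79.59 
 [[491.20001220703125, 352.5], [552.7000122070312, 341.20001220703125], [556.0, 359.70001220703125], [494.5, 371.0]]
box 204 [522.8 356.6] [131.5 129.5] 84.22 
 [[451.70001220703125, 297.70001220703125], [580.5999755859375, 284.70001220703125], [593.7999877929688, 415.6000061035156], [465.0, 428.6000061035156]]
0.08 [0.5231 0.1506 0.0815]
0.12 [0.5214 0.1472 0.1203]
0.16 [0.5212 0.1453 0.1616]
0.2 [0.5208 0.1413 0.2015]
```

View pics/mask.png

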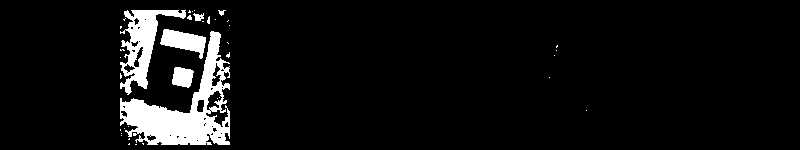

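```bash
cat >> h.py <<'E'
BY=np.radians(-10.7);BO=np.array([.5885,.0532])
def tobay(P):
    d=np.asarray(P)[...,:2]-BO;cs,sn=np.cos(BY),np.sin(BY)
    return np.stack([d[...,0]*cs+d[...,1]*sn,-d[...,0]*sn+d[...,1]*cs],-1)
def frombay(x,y):
    cs,sn=np.cos(BY),np.sin(BY);return BO+np.array([x*cs-y*sn,x*sn+y*cs])
def binpos(show=True):
    c=cam('top');h=cv2.cvtColor(c['img'],cv2.COLOR_BGR2HSV);W=cloud(c);B=tobay(W)
    m=(abs(W[...,2]-.081)<.006)&(abs(B[...,1])<.063)&(B[...,0]>-.18)&(B[...,0]<.093)&(h[...,0]>100)&(h[...,0]<130)&(h[...,1]>100)
    v,u=np.nonzero(m);P=np.array([ray(c,a,b,.081) for a,b in zip(u,v)]);P=tobay(P)*1000
    R=cv2.minAreaRect(P.astype(np.float32));print('bin in bay',len(P),np.round(R[0],1),np.round(R[1],1),round(R[2],1),P.min(0).round(1),P.max(0).round(1))
def togo(x,y,z,yaw):
    "tool-frame shift for tool-down target TCP world, tool-x yaw deg"
    from scipy.spatial.transform import Rotation as Ro
    s=r.read_state();R0=Ro.from_quat(s['eef_rot']).as_matrix()
    cy,sy=np.cos(np.radians(yaw)),np.sin(np.radians(yaw))
    Rt=np.array([[cy,sy,0],[sy,-cy,0],[0,0,-1.]])
    d=R0.T@(np.array([x,y,z])-s['ee_pos'])*1000
    rv=np.degrees(Ro.from_matrix(R0.T@Rt).as_rotvec())
    print('t',round(s['time'],2),'tcp',s['ee_pos'].round(4),'yaw',np.degrees(np.arctan2(R0[1,0],R0[0,0])).round(1),'F',np.round(s['ft_force'],1),'w',round(s['width'],4),'q7',s['joint_positions'][6].round(2),'| shift',d.round(1),'rot',rv.round(1))
E
python3 - <<'E'
from h import *
binpos()
p=frombay(-.19,0);print(p,frombay(-.085,.08))
togo(p[0],p[1],.26,-10.7)
E
```

```text
bin in bay 223 [-33.3   1.4] [148.  109.1] 0.1 [-107.4  -53.1] [40.6 56.1]
[0.40180357 0.08847666] [0.51983124 0.14759069]
t 0.35 tcp [ 0.279  -0.5592  0.2304] yaw -63.5 F [0.1 0.7 0.1] w 0.0867 q7 -0.09 | shift [-524.7 -399.   -29.5] rot [ -0.    0.  -52.8]
```

```bash
python3 - <<'E'
from h import *
togo(.46,-.25,.28,-37)
E
```

```text
t 0.35 tcp [ 0.279  -0.5592  0.2304] yaw -63.5 F [0.1 0.7 0.1] w 0.0867 q7 -0.09 | shift [-195.9 -300.   -49.6] rot [ -0.    0.  -26.5]
```

Emit:
apply_moves --increments '[{"grip": 255, "xyz": [-50, -60, -50], "rotation": [0, 0, -10]}, {"grip": 255, "xyz": [-196, -300, -50], "rotation": [0, 0, -26]}, {"grip": 255, "xyz": [-196, -300, -50], "rotation": [0, 0, -26]}, {"grip": 255, "xyz": [-196, -300, -50], "rotation": [0, 0, -26]}, {"grip": 255, "xyz": [-196, -300, -50], "rotation": [0, 0, -26]}]' --squeeze 20

```text
time: 0.98
ee_pos: [0.4312, -0.2962, 0.2778]
eef_rot: [0.947, -0.321, 0.0, 0.0]
ft_force: [1.3, -0.6, 0.3]
width: 0.0447
```

```bash
python3 - <<'E'
from h import *
p=frombay(-.145,0);togo(p[0],p[1],.28,-10.7)
E
```

```text
t 0.97 tcp [ 0.4312 -0.2962  0.2778] yaw -37.5 F [ 1.3 -0.6  0.3] w 0.0447 q7 -0.17 | shift [-217.3 -307.6   -2.3] rot [  0.   -0.  -26.8]
```

Emit:
apply_moves --increments '[{"grip": 255, "xyz": [-217, -308, 0], "rotation": [0, 0, -27]}, {"grip": 255, "xyz": [-217, -308, 0], "rotation": [0, 0, -27]}, {"grip": 255, "xyz": [-217, -308, 0], "rotation": [0, 0, -27]}, {"grip": 255, "xyz": [-217, -308, 0], "rotation": [0, 0, -27]}, {"grip": 255, "xyz": [-217, -308, 0], "rotation": [0, 0, -27]}]'

```text
time: 1.6
ee_pos: [0.4434, 0.0161, 0.2779]
eef_rot: [0.996, -0.092, 0.001, 0.0]
ft_force: [1.3, -1.4, -0.1]
width: 0.0016
```

```bash
python3 - <<'E'
from h import *
p=frombay(-.145,0);togo(p[0],p[1],.12,-10.7);cam('top','t1.png');cam('side','s1.png')
E
```

```text
t 1.6 tcp [0.4434 0.0161 0.2779] yaw -10.5 F [ 1.3 -1.4 -0.1] w 0.0016 q7 -0.27 | shift [ -9.3 -63.5 157.8] rot [ 0.  -0.1  0.2]
```

View pics/t1.png

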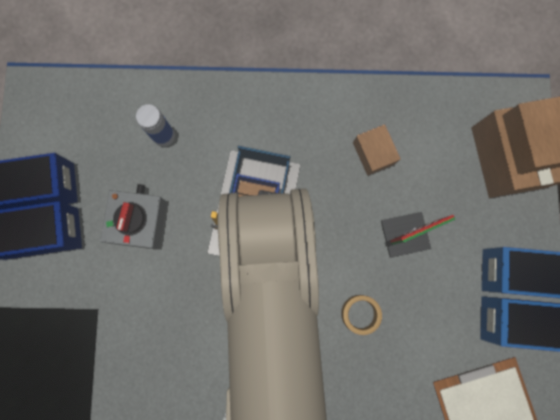

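View pics/s1.png

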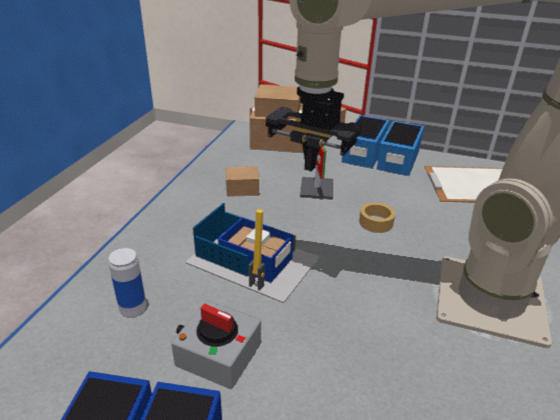

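The gripper body's long side lies along the jaw direction (side view, 270–360 px across at row 130), so it runs along bay x and clears the bar. Moving over the spot in front of the bin and going down.

Emit:
apply_moves --increments '[{"grip": 255, "xyz": [-9, -63, 0], "rotation": [0, 0, 0]}, {"grip": 255, "xyz": [-9, -63, 50], "rotation": [0, 0, 0]}, {"grip": 255, "xyz": [-9, -63, 110], "rotation": [0, 0, 0]}, {"grip": 255, "xyz": [-9, -63, 160], "rotation": [0, 0, 0]}, {"grip": 255, "xyz": [-9, -63, 160], "rotation": [0, 0, 0]}]'

```text
time: 2.33
ee_pos: [0.4435, 0.0843, 0.1159]
eef_rot: [0.996, -0.086, -0.002, -0.0]
ft_force: [0.4, -0.1, 0.7]
width: 0.0002
```

```bash
python3 - <<'E'
from h import *
p=frombay(-.145,0);togo(p[0],p[1],.043,-10.7);cam('side','s2.png')
E
```

```text
t 2.33 tcp [0.4435 0.0843 0.1159] yaw -9.9 F [ 0.4 -0.1  0.7] w 0.0002 q7 -0.53 | shift [ 3.5  3.6 72.9] rot [0.  0.3 0.8]
```

View pics/s2.png

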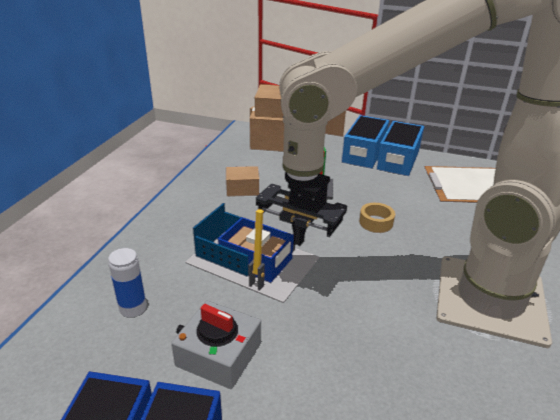

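The fingers are in front of the bin's near wall at about (300,235). Lowering.

Emit:
apply_moves --increments '[{"grip": 255, "xyz": [3, 4, 30], "rotation": [0, 0, 1]}, {"grip": 255, "xyz": [3, 4, 60], "rotation": [0, 0, 1]}, {"grip": 255, "xyz": [3, 4, 73], "rotation": [0, 0, 1]}, {"grip": 255, "xyz": [3, 4, 73], "rotation": [0, 0, 1]}]'

```text
time: 2.88
ee_pos: [0.4482, 0.0804, 0.0465]
eef_rot: [0.995, -0.095, 0.0, -0.0]
ft_force: [-0.0, 0.1, 0.4]
width: 0.0003
```

```bash
python3 - <<'E'
from h import *
p=frombay(-.065,0);togo(p[0],p[1],.043,-10.7);s=cam('side')
cv2.imwrite('pics/s3.png',cv2.resize(s['img'][150:310,180:400],None,fx=3.5,fy=3.5))
print(tobay(r.read_state()['ee_pos']))
E
```

```text
t 2.88 tcp [0.4482 0.0804 0.0465] yaw -10.9 F [-0.   0.1  0.4] w 0.0003 q7 -0.63 | shift [77.9  0.4  3.5] rot [-0.1 -0.  -0.2]
[-0.14264197  0.0008201 ]
```

View pics/s3.png

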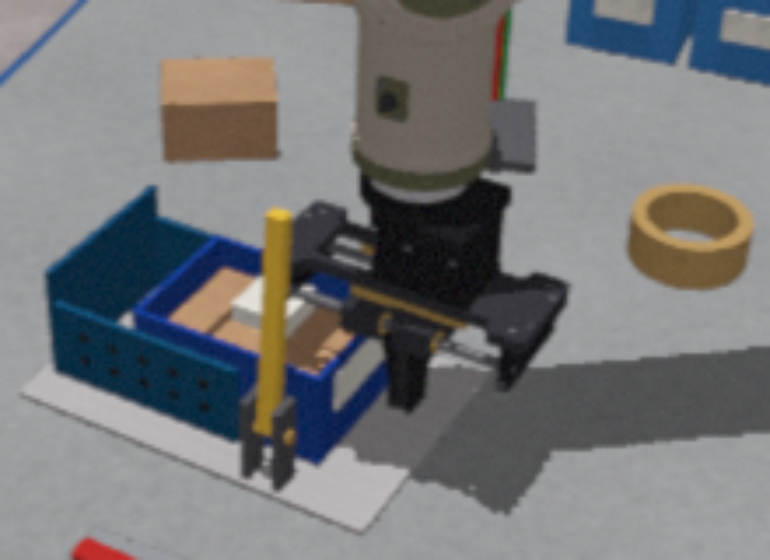

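Emit:
apply_moves --increments '[{"grip": 255, "xyz": [14, 0, 0], "rotation": [0, 0, 0]}, {"grip": 255, "xyz": [26, 0, 0], "rotation": [0, 0, 0]}, {"grip": 255, "xyz": [38, 0, 0], "rotation": [0, 0, 0]}, {"grip": 255, "xyz": [50, 0, 0], "rotation": [0, 0, 0]}, {"grip": 255, "xyz": [60, 0, 0], "rotation": [0, 0, 0]}]'

```text
time: 3.55
ee_pos: [0.5073, 0.0702, 0.0481]
eef_rot: [0.995, -0.095, -0.001, -0.0]
ft_force: [-16.8, 3.0, 21.3]
width: 0.0004
```

```bash
python3 - <<'E'
from h import *
p=frombay(-.065,0);togo(p[0],p[1],.043,-10.7);binpos();s=cam('side')
cv2.imwrite('pics/s4.png',cv2.resize(s['img'][150:310,180:400],None,fx=3.5,fy=3.5))
E
```

```text
t 3.55 tcp [0.5073 0.0702 0.0481] yaw -10.9 F [-16.8   3.   21.3] w 0.0004 q7 -0.63 | shift [18.   1.6  5.1] rot [-0.   0.1 -0.2]
bin in bay 131 [25.1  2.1] [111. 102.] 88.7 [-27.1 -52.7] [77.2 56.7]
```

View pics/s4.png

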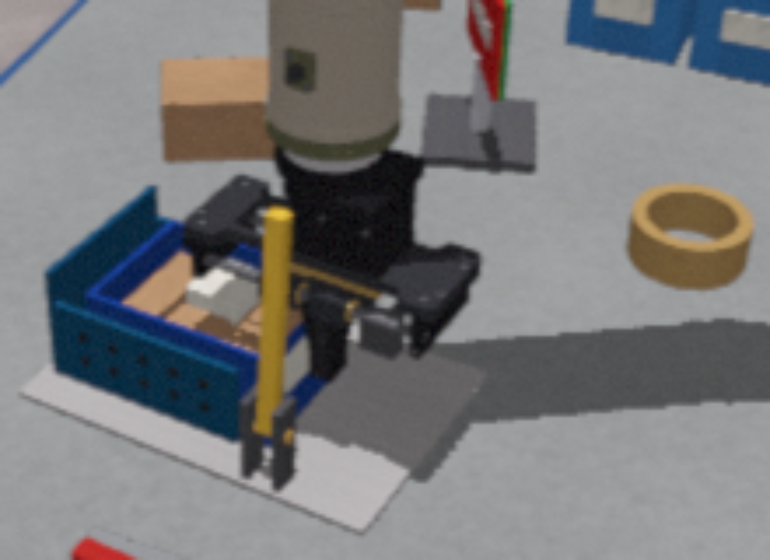

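Fz is 21 N, so the gripper body is bearing on the bin's contents. I'll back off, rise about 20 mm, and push again higher on the wall.

Emit:
apply_moves --increments '[{"grip": 255, "xyz": [-4, 0, -2], "rotation": [0, 0, 0]}, {"grip": 255, "xyz": [-8, 0, -10], "rotation": [0, 0, 0]}, {"grip": 255, "xyz": [-8, 0, -18], "rotation": [0, 0, 0]}, {"grip": 255, "xyz": [-8, 0, -18], "rotation": [0, 0, 0]}]'

```text
time: 4.15
ee_pos: [0.5015, 0.071, 0.0668]
eef_rot: [0.995, -0.095, 0.002, -0.001]
ft_force: [0.5, -0.1, -0.3]
width: 0.0004
```

```bash
python3 - <<'E'
from h import *
p=frombay(-.065,0);togo(p[0],p[1],.066,-10.7);binpos();s=cam('side')
cv2.imwrite('pics/s5.png',cv2.resize(s['img'][150:310,180:400],None,fx=3.5,fy=3.5))
W=cloud(s);B=tobay(W);m=(abs(B[...,1])<.05)&(B[...,0]>-.08)&(B[...,0]<.06)&(W[...,2]<.1)&(W[...,2]>.06)&(s['img'].min(-1)>110);print(np.nanpercentile(W[m][:,2],[50,90,99]),m.sum())
E
```

```text
t 4.15 tcp [0.5015 0.071  0.0668] yaw -10.9 F [ 0.5 -0.1 -0.3] w 0.0004 q7 -0.61 | shift [23.8  1.3  0.9] rot [-0.1 -0.2 -0.2]
bin in bay 149 [23.7  2.2] [111.2 109.6] 88.6 [-32.4 -52.7] [79.7 56.7]
[0.06774118 0.07121156 0.0731188 ] 374
```

View pics/s5.png

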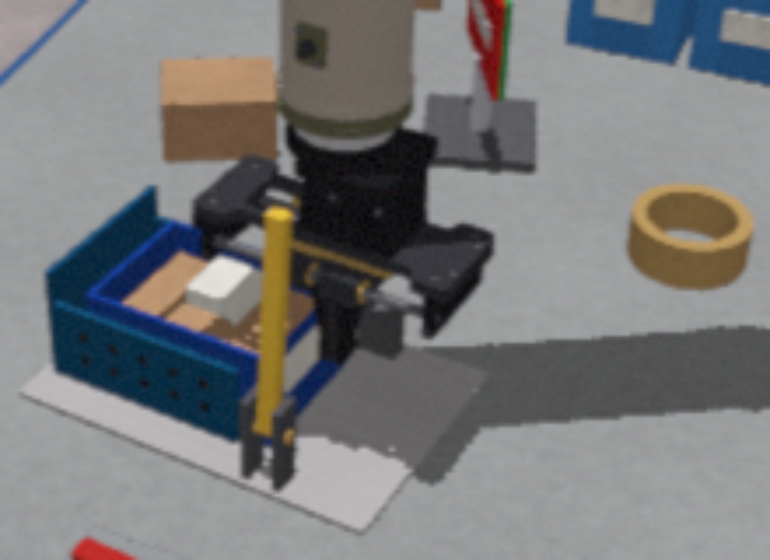

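Emit:
apply_moves --increments '[{"grip": 255, "xyz": [7, 1, 0], "rotation": [0, 0, 0]}, {"grip": 255, "xyz": [13, 1, 0], "rotation": [0, 0, 0]}, {"grip": 255, "xyz": [18, 1, 0], "rotation": [0, 0, 0]}, {"grip": 255, "xyz": [21, 1, 0], "rotation": [0, 0, 0]}]'

```text
time: 4.75
ee_pos: [0.5206, 0.0664, 0.0656]
eef_rot: [0.995, -0.095, -0.001, -0.001]
ft_force: [-7.9, 1.3, 7.0]
width: 0.0004
```

```bash
python3 - <<'E'
from h import *
p=frombay(-.065,0);togo(p[0],p[1],.066,-10.7);binpos();s=cam('side')
cv2.imwrite('pics/s6.png',cv2.resize(s['img'][150:310,180:400],None,fx=3.5,fy=3.5))
E
```

```text
t 4.75 tcp [0.5206 0.0664 0.0656] yaw -10.9 F [-7.9  1.3  7. ] w 0.0004 q7 -0.61 | shift [ 4.2  0.3 -0.4] rot [-0.1  0.1 -0.2]
bin in bay 163 [45.9  2.2] [109.2  85.5] 89.8 [  3.  -52.4] [88.7 56.7]
```

View pics/s6.png

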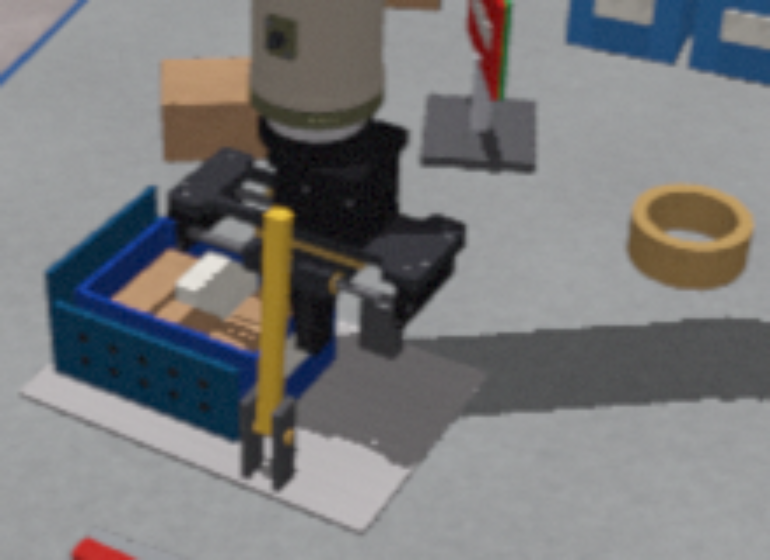

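Emit:
apply_moves --increments '[{"grip": 255, "xyz": [2, 0, 0], "rotation": [0, 0, 0]}, {"grip": 255, "xyz": [4, 0, 0], "rotation": [0, 0, 0]}, {"grip": 255, "xyz": [5, 0, 0], "rotation": [0, 0, 0]}, {"grip": 255, "xyz": [5, 0, 0], "rotation": [0, 0, 0]}]'

```text
time: 5.35
ee_pos: [0.5248, 0.066, 0.0656]
eef_rot: [0.995, -0.095, -0.002, -0.001]
ft_force: [-9.5, 0.8, 9.5]
width: 0.0002
```

```bash
sed -i 's/<.093/<.1/' h.py; python3 - <<'E'
from h import *
p=frombay(-.065,0);togo(p[0],p[1],.066,-10.7);binpos()
E
```

```text
t 5.35 tcp [0.5248 0.066  0.0656] yaw -10.9 F [-9.5  0.8  9.5] w 0.0002 q7 -0.61 | shift [-0.1  0.8 -0.4] rot [-0.1  0.2 -0.2]
bin in bay 144 [50.7  2.4] [109.3  84.3] 89.8 [  8.4 -52.2] [92.8 57. ]
```

Emit:
apply_moves --increments '[{"grip": 255, "xyz": [2, 1, 0], "rotation": [0, 0, 0]}, {"grip": 255, "xyz": [4, 1, 0], "rotation": [0, 0, 0]}, {"grip": 255, "xyz": [6, 1, 0], "rotation": [0, 0, 0]}, {"grip": 255, "xyz": [6, 1, 0], "rotation": [0, 0, 0]}]'

```text
time: 5.9
ee_pos: [0.5296, 0.0647, 0.0657]
eef_rot: [0.996, -0.094, -0.003, -0.001]
ft_force: [-8.3, 2.4, 9.7]
width: 0.0004
```

```bash
sed -i 's/<.093/<.1/' h.py; python3 - <<'E'
from h import *
p=frombay(-.065,0);togo(p[0],p[1],.066,-10.7);binpos();s=cam('side')
cv2.imwrite('pics/s7.png',cv2.resize(s['img'][150:310,180:400],None,fx=3.5,fy=3.5))
E
```

```text
t 5.9 tcp [0.5296 0.0647 0.0657] yaw -10.8 F [-8.3  2.4  9.7] w 0.0004 q7 -0.6 | shift [-5.   0.4 -0.3] rot [-0.1  0.3 -0.1]
bin in bay 134 [58.3  2.7] [109.5  79. ] 89.8 [ 18.6 -52.2] [97.7 57.3]
```

View pics/s7.png

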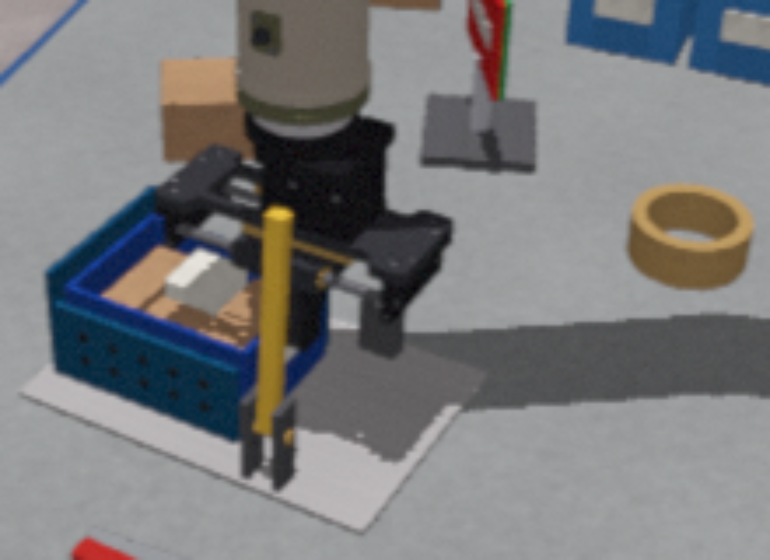

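Emit:
apply_moves --increments '[{"grip": 255, "xyz": [2, 0, 0], "rotation": [0, 0, 0]}, {"grip": 255, "xyz": [4, 0, 0], "rotation": [0, 0, 0]}, {"grip": 255, "xyz": [4, 0, 0], "rotation": [0, 0, 0]}]'

```text
time: 6.38
ee_pos: [0.5326, 0.0646, 0.0657]
eef_rot: [0.996, -0.094, -0.004, -0.001]
ft_force: [-9.7, 0.7, 10.2]
width: 0.0006
```

```bash
python3 - <<'E'
from h import *
p=frombay(-.065,0);togo(p[0],p[1],.066,-10.7);binpos()
E
```

```text
t 6.38 tcp [0.5326 0.0646 0.0657] yaw -10.8 F [-9.7  0.7 10.2] w 0.0006 q7 -0.6 | shift [-8.   0.9 -0.3] rot [-0.   0.5 -0.1]
bin in bay 113 [62.1  2.7] [109.5  76.4] 89.6 [ 23.5 -52.2] [100.1  57.3]
```

Emit:
apply_moves --increments '[{"grip": 255, "xyz": [-4, 0, 0], "rotation": [0, 0, 0]}, {"grip": 255, "xyz": [-12, 0, 0], "rotation": [0, 0, 0]}, {"grip": 255, "xyz": [-20, 0, 0], "rotation": [0, 0, 0]}, {"grip": 255, "xyz": [-20, 0, 0], "rotation": [0, 0, 0]}]'

```text
time: 6.92
ee_pos: [0.5124, 0.0684, 0.0659]
eef_rot: [0.996, -0.094, -0.004, -0.001]
ft_force: [-0.4, -0.3, 1.0]
width: 0.0009
```

```bash
python3 - <<'E'
from h import *
p=frombay(-.065,0);togo(p[0],p[1],.066,-10.7);binpos();s=cam('side')
cv2.imwrite('pics/s8.png',cv2.resize(s['img'][150:310,180:400],None,fx=3.5,fy=3.5))
W=cloud(s);B=tobay(W);h=cv2.cvtColor(s['img'],cv2.COLOR_BGR2HSV)
m=(h[...,0]>112)&(h[...,0]<130)&(h[...,1]>150)&(abs(B[...,1])<.08)&(B[...,0]>-.15)&(B[...,0]<.12)
P=np.c_[B[m],W[m][:,2]]*1000
for x in range(-70,110,10):
    q=P[abs(P[:,0]-x)<5]
    if len(q)>4:print(x,len(q),'z98',np.percentile(q[:,2],[50,95]).round(1),'y',np.percentile(q[:,1],[5,95]).round(1))
E
```

```text
t 6.92 tcp [0.5124 0.0684 0.0659] yaw -10.8 F [-0.4 -0.3  1. ] w 0.0009 q7 -0.61 | shift [12.5  0.8 -0.3] rot [-0.   0.5 -0.1]
bin in bay 181 [46.7  2.8] [109.5 107.3] 89.7 [ -7.2 -52.2] [100.3  57.3]
-40 26 z98 [49.8 84.1] y [-17.2  56.4]
10 5 z98 [ 81.6 153.2] y [-30.5  58.6]
20 6 z98 [ 77.2 154.1] y [-46.4  52.3]
100 17 z98 [63.4 78.3] y [-37.8  23.2]
```

View pics/s8.png

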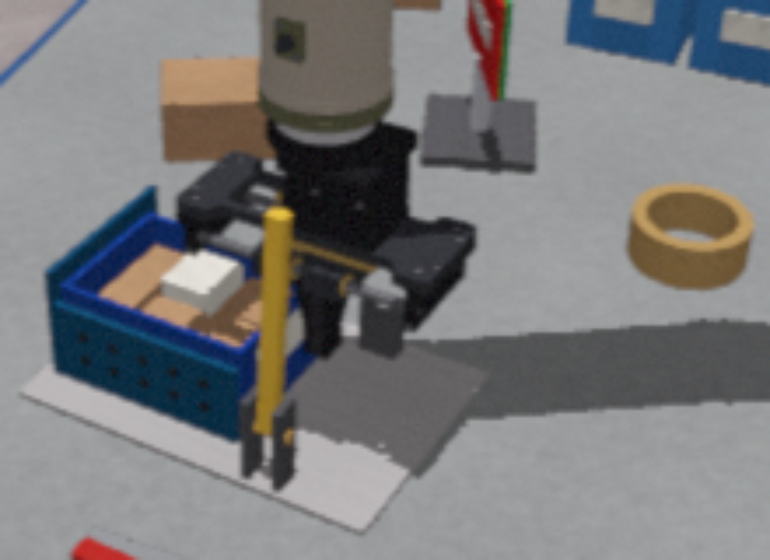

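The near wall is at about x = -43 and the rear rim at about 100 in my bay frame, so it is near home. I'll push again lower to confirm contact with the stop.

Emit:
apply_moves --increments '[{"grip": 255, "xyz": [0, 0, 14], "rotation": [0, 0, 0]}, {"grip": 255, "xyz": [10, 0, 14], "rotation": [0, 0, 0]}, {"grip": 255, "xyz": [16, 0, 14], "rotation": [0, 0, 0]}, {"grip": 255, "xyz": [21, 0, 14], "rotation": [0, 0, 0]}, {"grip": 255, "xyz": [23, 0, 14], "rotation": [0, 0, 0]}]'

```text
time: 7.65
ee_pos: [0.5302, 0.0646, 0.0512]
eef_rot: [0.996, -0.094, -0.01, 0.001]
ft_force: [-38.8, -0.1, 31.6]
width: 0.0004
```

```bash
python3 - <<'E'
from h import *
p=frombay(-.065,0);togo(p[0],p[1],.066,-10.7)
E
```

```text
t 7.65 tcp [0.5302 0.0646 0.0512] yaw -10.7 F [-38.8  -0.1  31.6] w 0.0004 q7 -0.61 | shift [ -5.8   0.4 -14.7] rot [ 0.2  1.2 -0. ]
```

The force spiked to 39 N, so the bin is at the stop. Backing off to verify.

Emit:
apply_moves --increments '[{"grip": 255, "xyz": [-6, 0, 0], "rotation": [0, 0, 0]}, {"grip": 255, "xyz": [-30, 0, 0], "rotation": [0, 0, 0]}, {"grip": 255, "xyz": [-50, 0, 0], "rotation": [0, 0, 0]}, {"grip": 255, "xyz": [-50, 0, -60], "rotation": [0, 0, 0]}, {"grip": 255, "xyz": [-50, 0, -120], "rotation": [0, 0, 0]}]'

```text
time: 8.28
ee_pos: [0.4833, 0.074, 0.1738]
eef_rot: [0.996, -0.093, -0.01, 0.001]
ft_force: [1.5, -0.7, -0.2]
width: 0.0006
```

```bash
python3 - <<'E'
from h import *
p=frombay(-.19,0.0);togo(p[0],p[1],.25,-10.7);binpos();s=cam('side')
cv2.imwrite('pics/s9.png',cv2.resize(s['img'][180:310,180:330],None,fx=4,fy=4))
c=cam('top','t9.png')
E
```

```text
t 8.28 tcp [0.4833 0.074  0.1738] yaw -10.7 F [ 1.5 -0.7 -0.2] w 0.0006 q7 -0.51 | shift [-84.4   1.2 -74.5] rot [ 0.2  1.2 -0. ]
bin in bay 152 [43.3  2.9] [109.5 115. ] 89.6 [-14.5 -52.2] [100.6  57.3]
```

View pics/s9.png

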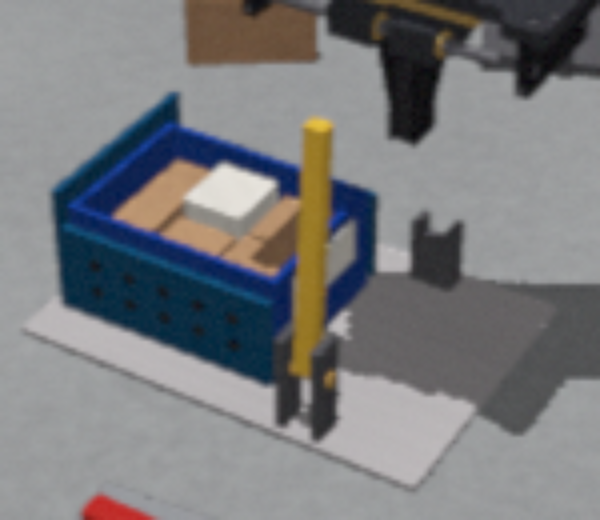

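The bin sits flat against the back stop, with its rim at (75,205)-(180,130) touching the plate. The bar is upright at (315,125)-(305,370) and the fork at (437,250). Now moving above and to the left of the bar.

```bash
sed -i 's/BO=np.array(\[.5885,.0532\])/BO=np.array([.5905,.0530])/' h.py; python3 - <<'E'
from h import *
p=frombay(-.085,.118);togo(p[0],p[1],.30,-10.7)
E
```

```text
t 8.43 tcp [0.4858 0.0742 0.1755] yaw -10.8 F [-0.2 -0.2 -0.1] w 0.0006 q7 -0.52 | shift [  20.  -116.3 -125.1] rot [ 0.1  0.8 -0.1]
```

Emit:
apply_moves --increments '[{"grip": 255, "xyz": [0, 0, -62], "rotation": [0, 1, 0]}, {"grip": 255, "xyz": [0, 0, -125], "rotation": [0, 1, 0]}, {"grip": 255, "xyz": [10, -40, -125], "rotation": [0, 1, 0]}, {"grip": 255, "xyz": [20, -100, -125], "rotation": [0, 1, 0]}, {"grip": 255, "xyz": [20, -116, -125], "rotation": [0, 1, 0]}]'

```text
time: 9.05
ee_pos: [0.5287, 0.1879, 0.2985]
eef_rot: [0.996, -0.092, 0.001, 0.001]
ft_force: [-0.3, -0.5, -0.8]
width: 0.0005
```

```bash
python3 - <<'E'
from h import *
p=frombay(-.085,.115);togo(p[0],p[1],.176,-10.7)
E
```

```text
t 9.05 tcp [0.5287 0.1879 0.2985] yaw -10.5 F [-0.3 -0.5 -0.8] w 0.0005 q7 -0.75 | shift [  0.6   6.  122.5] rot [ 0.1 -0.1  0.2]
```

Emit:
apply_moves --increments '[{"grip": 255, "xyz": [0, 3, 50], "rotation": [0, 0, 0]}, {"grip": 255, "xyz": [0, 3, 100], "rotation": [0, 0, 0]}, {"grip": 255, "xyz": [0, 3, 122], "rotation": [0, 0, 0]}, {"grip": 255, "xyz": [0, 3, 122], "rotation": [0, 0, 0]}]'

```text
time: 9.55
ee_pos: [0.5273, 0.1837, 0.1744]
eef_rot: [0.996, -0.092, -0.001, 0.001]
ft_force: [0.2, 0.4, 0.6]
width: 0.0006
```

```bash
python3 - <<'E'
from h import *
# tool coords: x=bay x, y=-bay y, z down. waypoints
e=r.read_state()['ee_pos'];b=tobay(e)*1000;print(b,e)
for th in [90,80,70,60,50,40,30,20,10,5,0]:
    t=np.radians(th);rr=120
    yc=80-rr*np.cos(t)+6*np.sin(t)+9.5; zt=46+rr*np.sin(t)+6*np.cos(t)
    print(th,'shift y',round(-(yc-b[1]),1),'z',round(-(zt+8-e[2]*1000),1))
togo(e[0],e[1],.176,-10.7)
s=cam('side');cv2.imwrite('pics/s10.png',cv2.resize(s['img'][130:310,160:380],None,fx=3.5,fy=3.5))
E
```

```text
[-86.42189142 116.7332318 ] [0.52725421 0.18374923 0.1743935 ]
90 shift y 21.2 z 0.4
80 shift y 42.2 z 1.2
70 shift y 62.6 z 5.6
60 shift y 82.0 z 13.5
50 shift y 99.8 z 24.6
40 shift y 115.3 z 38.7
30 shift y 128.2 z 55.2
20 shift y 137.9 z 73.7
10 shift y 144.4 z 93.6
5 shift y 146.3 z 104.0
0 shift y 147.2 z 114.4
t 9.55 tcp [0.5273 0.1837 0.1744] yaw -10.5 F [0.2 0.4 0.6] w 0.0006 q7 -0.79 | shift [-0.   0.  -1.6] rot [0.2 0.1 0.2]
```

View pics/s10.png

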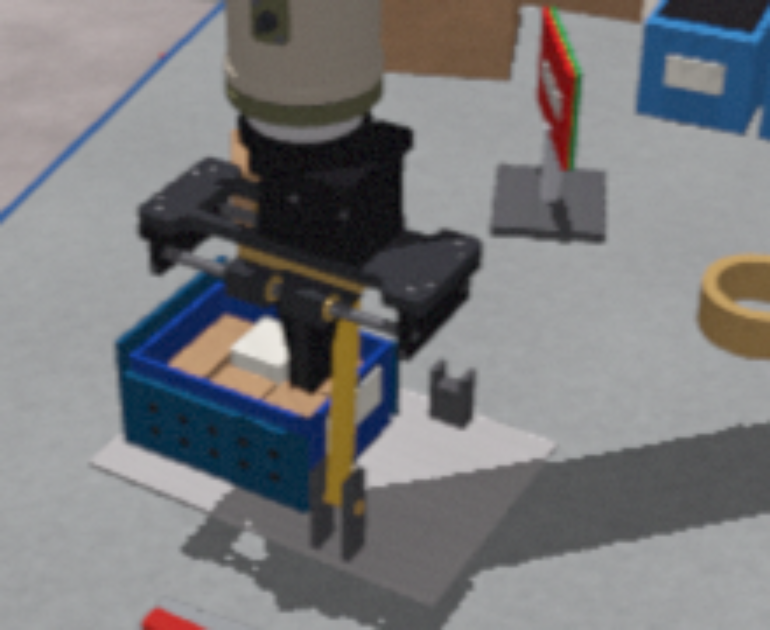

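Emit:
apply_moves --increments '[{"grip": 255, "xyz": [1, 22, 0], "rotation": [0, 0, 0]}, {"grip": 255, "xyz": [1, 42, 1], "rotation": [0, 0, 0]}, {"grip": 255, "xyz": [1, 63, 6], "rotation": [0, 0, 0]}, {"grip": 255, "xyz": [1, 82, 14], "rotation": [0, 0, 0]}, {"grip": 255, "xyz": [1, 100, 25], "rotation": [0, 0, 0]}]'

```text
time: 10.22
ee_pos: [0.5116, 0.0853, 0.1524]
eef_rot: [0.996, -0.092, 0.001, 0.001]
ft_force: [1.1, 0.8, 0.2]
width: 0.0006
```

```bash
python3 - <<'E'
from h import *
e=r.read_state()['ee_pos'];b=tobay(e)*1000;print(b,e)
for th in [50,40,30,20,10,5,0]:
    t=np.radians(th);rr=120
    yc=80-rr*np.cos(t)+6*np.sin(t)+9.5; zt=46+rr*np.sin(t)+6*np.cos(t)
    print(th,'shift y',round(-(yc-b[1]),1),'z',round(-(zt+8-e[2]*1000),1))
togo(e[0],e[1],.176,-10.7)
s=cam('side');cv2.imwrite('pics/s11.png',cv2.resize(s['img'][130:310,160:380],None,fx=3.5,fy=3.5))
E
```

```text
[-83.47244318  17.062485  ] [0.51164684 0.08526386 0.15244626]
50 shift y 0.1 z 2.7
40 shift y 15.6 z 16.7
30 shift y 28.5 z 33.3
20 shift y 38.3 z 51.8
10 shift y 44.7 z 71.7
5 shift y 46.6 z 82.0
0 shift y 47.6 z 92.4
t 10.22 tcp [0.5116 0.0853 0.1524] yaw -10.6 F [1.1 0.8 0.2] w 0.0006 q7 -0.59 | shift [  0.1   0.  -23.6] rot [ 0.1 -0.2  0.1]
```

View pics/s11.png

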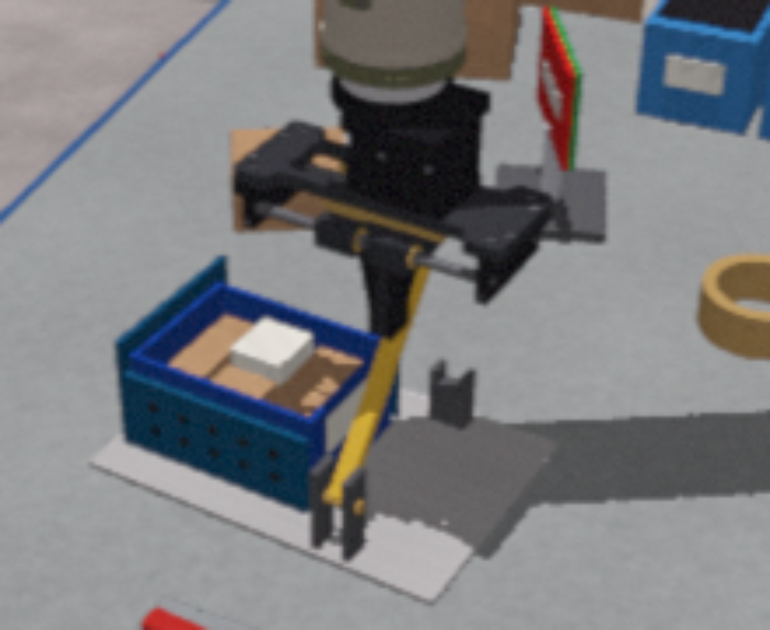

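Emit:
apply_moves --increments '[{"grip": 255, "xyz": [-3, 16, 17], "rotation": [0, 0, 0]}, {"grip": 255, "xyz": [-3, 28, 33], "rotation": [0, 0, 0]}, {"grip": 255, "xyz": [-3, 38, 52], "rotation": [0, 0, 0]}, {"grip": 255, "xyz": [-3, 45, 72], "rotation": [0, 0, 0]}, {"grip": 255, "xyz": [-3, 47, 82], "rotation": [0, 0, 0]}]'

```text
time: 10.9
ee_pos: [0.4984, 0.036, 0.0674]
eef_rot: [0.996, -0.093, -0.001, 0.002]
ft_force: [-0.8, -0.0, 0.1]
width: 0.0006
```

```bash
python3 - <<'E'
from h import *
e=r.read_state()['ee_pos'];b=tobay(e)*1000;print(b,e)
togo(e[0],e[1],.176,-10.7)
s=cam('side');cv2.imwrite('pics/s12.png',cv2.resize(s['img'][130:310,160:380],None,fx=3.5,fy=3.5))
E
```

```text
[-87.29957365 -33.78986707] [0.49844467 0.03600626 0.06743162]
t 10.9 tcp [0.4984 0.036  0.0674] yaw -10.7 F [-0.8 -0.   0.1] w 0.0006 q7 -0.55 | shift [  -0.2    0.4 -108.6] rot [ 0.2  0.1 -0. ]
```

View pics/s12.png

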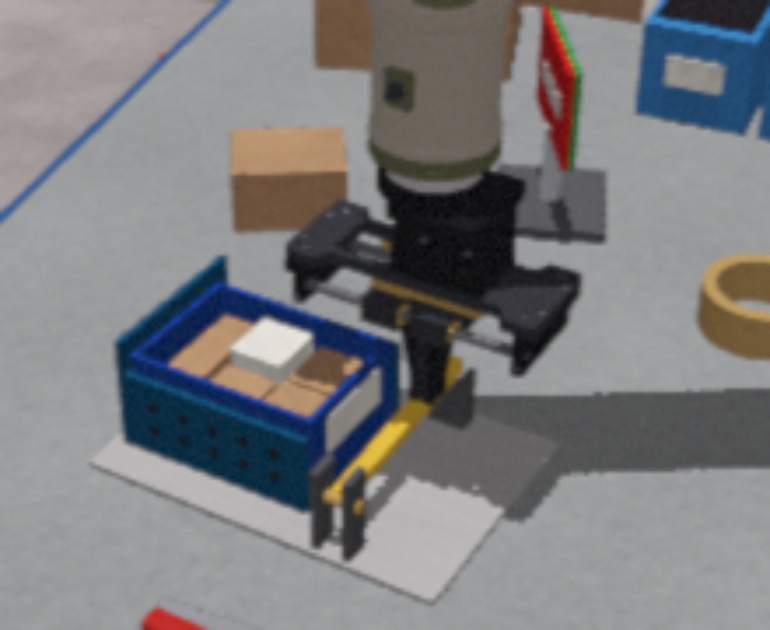

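The bar is nearly level, entering the fork at (455,380). Final press.

Emit:
apply_moves --increments '[{"grip": 255, "xyz": [0, 1, 5], "rotation": [0, 0, 0]}, {"grip": 255, "xyz": [0, 1, 8], "rotation": [0, 0, 0]}, {"grip": 255, "xyz": [0, 1, 9], "rotation": [0, 0, 0]}, {"grip": 255, "xyz": [0, 1, 10], "rotation": [0, 0, 0]}]'

```text
time: 11.45
ee_pos: [0.4984, 0.0352, 0.0596]
eef_rot: [0.996, -0.093, -0.001, 0.003]
ft_force: [-18.7, -3.1, 45.5]
width: 0.0003
```

Emit:
apply_moves --increments '[{"grip": 255, "xyz": [0, 0, 1], "rotation": [0, 0, 0]}, {"grip": 255, "xyz": [0, 0, 1], "rotation": [0, 0, 0]}]'

```text
time: 11.7
ee_pos: [0.4985, 0.0353, 0.0602]
eef_rot: [0.996, -0.093, -0.001, 0.003]
ft_force: [-8.5, -1.9, 19.4]
width: 0.0003
```

Emit:
apply_moves --increments '[{"grip": 255, "xyz": [0, 0, -30], "rotation": [0, 0, 0]}, {"grip": 255, "xyz": [0, 0, -90], "rotation": [0, 0, 0]}, {"grip": 255, "xyz": [0, 0, -150], "rotation": [0, 0, 0]}, {"grip": 0, "xyz": [0, 0, -210], "rotation": [0, 0, 0]}, {"grip": 0, "xyz": [0, 0, -240], "rotation": [0, 0, 0]}]'

```text
time: 12.32
ee_pos: [0.4998, 0.0374, 0.304]
eef_rot: [0.996, -0.093, 0.002, 0.003]
ft_force: [-0.9, -1.4, -1.3]
width: 0.0129
```

```bash
python3 - <<'E'
from h import *
s=cam('side');cv2.imwrite('pics/s13.png',cv2.resize(s['img'][180:310,180:330],None,fx=4,fy=4))
S=cloud(s);h=cv2.cvtColor(s['img'],cv2.COLOR_BGR2HSV);B=tobay(S)
m=(h[...,0]>18)&(h[...,0]<32)&(h[...,1]>150)&(abs(B[...,0]+.085)<.03)&(abs(B[...,1])<.1)&(S[...,2]<.12)
P=np.c_[B[m],S[m][:,2]]
for y in(.06,.03,0,-.03,-.06):
    q=P[abs(P[:,1]-y)<.015];print(y,len(q),np.median(q,0).round(4) if len(q) else '')
togo(.503,-.335,.27,24.7-180)
togo(.503,-.335,.27,24.7)
E
```

```text
0.06 13 [-0.0866  0.0494  0.0519]
0.03 60 [-0.0846  0.0308  0.0528]
0 54 [-0.0848 -0.      0.0525]
-0.03 49 [-0.0857 -0.0301  0.0528]
-0.06 53 [-0.0845 -0.0598  0.0519]
t 12.38 tcp [0.5007 0.0376 0.3066] yaw -10.7 F [ 0.8 -0.9  1.4] w 0.0167 q7 -0.4 | shift [ 71.  365.5  39.2] rot [ -0.3  -0.6 144.6]
t 12.38 tcp [0.5007 0.0376 0.3066] yaw -10.7 F [ 0.8 -0.9  1.4] w 0.0167 q7 -0.4 | shift [ 71.  365.5  39.2] rot [  0.4  -0.3 -35.4]
```

View pics/s13.png

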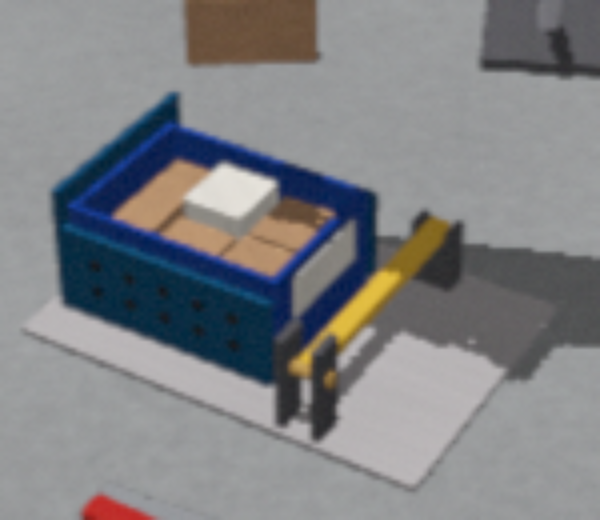

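The bar is level: its top is at z = 52–53 mm along its length and the tip is in the fork (437,235). Now the sign. I'll travel at height and rotate toward yaw -155°, so that q7 has room for the anticlockwise half turn.

Emit:
apply_moves --increments '[{"grip": 0, "xyz": [20, 60, 0], "rotation": [0, 0, 10.5]}, {"grip": 0, "xyz": [40, 120, 0], "rotation": [0, 0, 21]}, {"grip": 0, "xyz": [50, 180, 0], "rotation": [0, 0, 31.5]}, {"grip": 0, "xyz": [60, 240, 0], "rotation": [0, 0, 42]}, {"grip": 0, "xyz": [71, 300, 0], "rotation": [0, 0, 52.5]}]'

```text
time: 13.0
ee_pos: [0.5148, -0.2721, 0.309]
eef_rot: [0.85, -0.526, 0.004, 0.002]
ft_force: [0.7, 0.2, -0.4]
width: 0.0665
```

```bash
python3 - <<'E'
from h import *
togo(.503,-.335,.30,24.7-180)
E
```

```text
t 13.0 tcp [ 0.5148 -0.2721  0.309 ] yaw -63.5 F [ 0.7  0.2 -0.4] w 0.0665 q7 -0.79 | shift [50.9 38.6  9.4] rot [-0.5 -0.3 91.8]
```

Emit:
apply_moves --increments '[{"grip": 0, "xyz": [20, 15, 5], "rotation": [0, 0, 10.5]}, {"grip": 0, "xyz": [51, 39, 9], "rotation": [0, 0, 21]}, {"grip": 0, "xyz": [51, 39, 9], "rotation": [0, 0, 31.5]}, {"grip": 0, "xyz": [51, 39, 9], "rotation": [0, 0, 42]}, {"grip": 0, "xyz": [51, 39, 9], "rotation": [0, 0, 52.5]}]'

```text
time: 13.62
ee_pos: [0.5029, -0.335, 0.3003]
eef_rot: [-0.528, 0.849, -0.005, 0.001]
ft_force: [0.2, 0.3, -0.4]
width: 0.0871
```

```bash
python3 - <<'E'
from h import *
togo(.503,-.335,.25,24.7-180)
E
```

```text
t 13.62 tcp [ 0.5029 -0.335   0.3003] yaw -116.3 F [ 0.2  0.3 -0.4] w 0.0871 q7 -1.59 | shift [-0.3  0.4 50.3] rot [-0.6 -0.1 39. ]
```

Emit:
apply_moves --increments '[{"grip": 0, "xyz": [0, 0, 0], "rotation": [0, 0, 10.5]}, {"grip": 0, "xyz": [0, 0, 20], "rotation": [0, 0, 21]}, {"grip": 0, "xyz": [0, 0, 40], "rotation": [0, 0, 31.5]}, {"grip": 0, "xyz": [0, 0, 50], "rotation": [0, 0, 39]}, {"grip": 0, "xyz": [0, 0, 50], "rotation": [0, 0, 39]}]'

```text
time: 14.25
ee_pos: [0.503, -0.3349, 0.2495]
eef_rot: [-0.214, 0.977, -0.004, 0.002]
ft_force: [0.4, 0.1, -0.4]
width: 0.0866
```

```bash
python3 - <<'E'
from h import *
togo(.503,-.3355,.152,24.7-180)
cam('top','t14.png');s=cam('side');cv2.imwrite('pics/s14.png',cv2.resize(s['img'][60:240,220:440],None,fx=3.5,fy=3.5))
E
```

```text
t 14.25 tcp [ 0.503  -0.3349  0.2495] yaw -155.2 F [ 0.4  0.1 -0.4] w 0.0866 q7 -2.26 | shift [ 0.4  0.3 97.5] rot [-0.5  0.1  0.1]
```

View pics/s14.png

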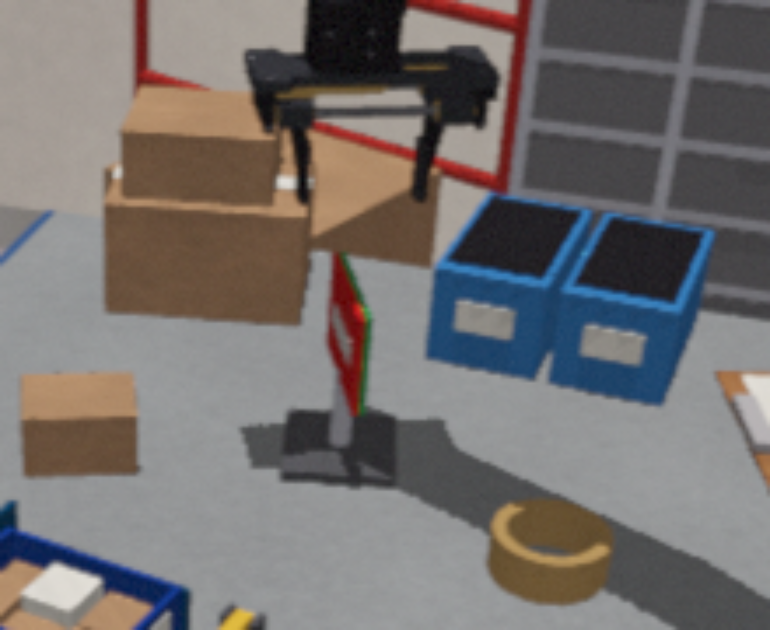

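The open jaws straddle the panel, centred over it at (350,330). Lowering and closing gently.

Emit:
apply_moves --increments '[{"grip": 0, "xyz": [0, 0, 50], "rotation": [0, 0, 0]}, {"grip": 0, "xyz": [0, 0, 100], "rotation": [0, 0, 0]}, {"grip": 0, "xyz": [0, 0, 110], "rotation": [0, 0, 0]}, {"grip": 150, "xyz": [0, 0, 110], "rotation": [0, 0, 0]}, {"grip": 255, "xyz": [0, 0, 110], "rotation": [0, 0, 0]}]' --squeeze 8

```text
time: 14.98
ee_pos: [0.5055, -0.3368, 0.1434]
eef_rot: [-0.216, 0.976, -0.006, 0.004]
ft_force: [0.3, -0.6, -0.1]
width: 0.0743
```

Emit:
apply_moves --increments '[{"grip": 255, "xyz": [0, 0, 0], "rotation": [0, 0, 0]}, {"grip": 255, "xyz": [0, 0, 0], "rotation": [0, 0, 0]}, {"grip": 255, "xyz": [0, 0, 0], "rotation": [0, 0, 0]}, {"grip": 255, "xyz": [0, 0, 0], "rotation": [0, 0, 0]}]'

```text
time: 15.48
ee_pos: [0.5054, -0.3368, 0.1434]
eef_rot: [-0.216, 0.976, -0.006, 0.004]
ft_force: [-1.2, 0.4, 0.0]
width: 0.0348
```

```bash
python3 - <<'E'
from h import *
togo(.503,-.3355,.14,24.7-180)
s=cam('side');cv2.imwrite('pics/s15.png',cv2.resize(s['img'][60:240,220:440],None,fx=3.5,fy=3.5))
E
```

```text
t 15.47 tcp [ 0.5054 -0.3368  0.1434] yaw -155.1 F [-1.2  0.4  0. ] w 0.0348 q7 -2.27 | shift [1.7 2.3 3.4] rot [-0.7  0.3  0.2]
```

View pics/s15.png

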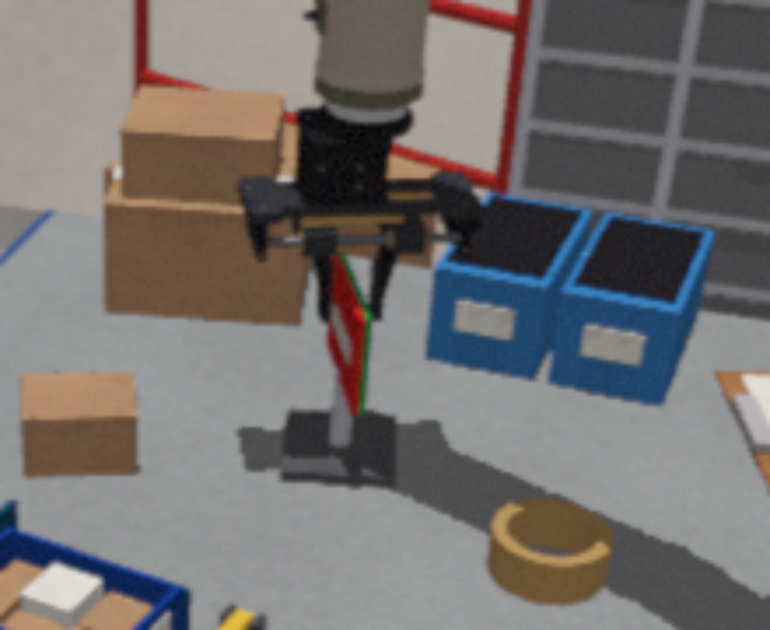

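Emit:
apply_moves --increments '[{"grip": 255, "xyz": [2, 2, 1], "rotation": [0, 0, 0]}, {"grip": 255, "xyz": [2, 2, 1], "rotation": [0, 0, 0]}, {"grip": 255, "xyz": [2, 2, 1], "rotation": [0, 0, 0]}, {"grip": 255, "xyz": [2, 2, 1], "rotation": [0, 0, 0]}, {"grip": 255, "xyz": [2, 2, 1], "rotation": [0, 0, 0]}]'

```text
time: 16.15
ee_pos: [0.504, -0.3347, 0.1421]
eef_rot: [-0.216, 0.976, -0.005, 0.005]
ft_force: [5.6, 2.0, -3.9]
width: 0.0123
```

```bash
python3 - <<'E'
from h import *
togo(.503,-.3355,.14,24.7-180)
E
```

```text
t 16.15 tcp [ 0.504  -0.3347  0.1421] yaw -155.0 F [ 5.6  2.  -3.9] w 0.0123 q7 -2.27 | shift [ 1.2 -0.3  2.1] rot [-0.7  0.4  0.3]
```

Gripped (12.3 mm). Rotating anticlockwise, which is negative about tool z.

Emit:
apply_moves --increments '[{"grip": 255, "xyz": [0, 0, 0], "rotation": [0, 0, -10]}, {"grip": 255, "xyz": [0, 0, 0], "rotation": [0, 0, -20]}, {"grip": 255, "xyz": [0, 0, 0], "rotation": [0, 0, -30]}, {"grip": 255, "xyz": [0, 0, 0], "rotation": [0, 0, -40]}, {"grip": 255, "xyz": [0, 0, 0], "rotation": [0, 0, -50]}]'

```text
time: 16.77
ee_pos: [0.5024, -0.3366, 0.142]
eef_rot: [-0.61, 0.792, -0.007, 0.0]
ft_force: [-3.9, -5.8, 1.0]
width: 0.0121
```

```bash
python3 - <<'E'
from h import *
togo(.503,-.3355,.14,13)
s=cam('side');cv2.imwrite('pics/s16.png',cv2.resize(s['img'][60:240,220:440],None,fx=3.5,fy=3.5))
E
```

```text
t 16.77 tcp [ 0.5024 -0.3366  0.142 ] yaw -104.8 F [-3.9 -5.8  1. ] w 0.0121 q7 -1.43 | shift [-1.3 -0.3  2. ] rot [ 1.000e-01 -1.000e+00 -1.178e+02]
```

View pics/s16.png

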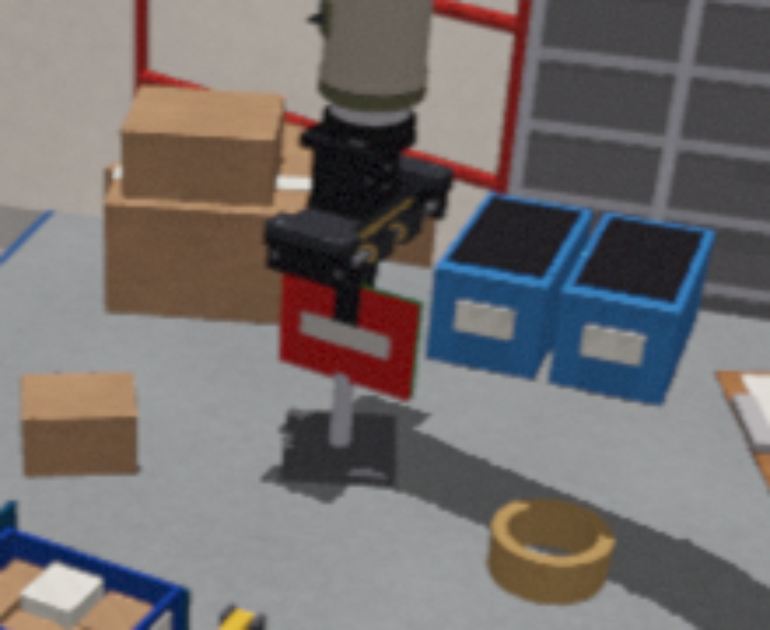

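The panel follows the gripper, and red now faces the side camera at (350,330). Continuing.

Emit:
apply_moves --increments '[{"grip": 255, "xyz": [0, 0, 0], "rotation": [0, 0, -10]}, {"grip": 255, "xyz": [0, 0, 0], "rotation": [0, 0, -20]}, {"grip": 255, "xyz": [0, 0, 0], "rotation": [0, 0, -30]}, {"grip": 255, "xyz": [0, 0, 0], "rotation": [0, 0, -40]}, {"grip": 255, "xyz": [0, 0, 0], "rotation": [0, 0, -50]}]'

```text
time: 17.45
ee_pos: [0.5026, -0.3393, 0.1421]
eef_rot: [0.891, -0.454, 0.008, 0.004]
ft_force: [7.4, -10.1, -6.3]
width: 0.0119
```

Emit:
apply_moves --increments '[{"grip": 255, "xyz": [0, 0, 0], "rotation": [0, 0, -10]}, {"grip": 255, "xyz": [0, 0, 0], "rotation": [0, 0, -20]}, {"grip": 255, "xyz": [0, 0, 0], "rotation": [0, 0, -30]}, {"grip": 255, "xyz": [0, 0, 0], "rotation": [0, 0, -40]}, {"grip": 255, "xyz": [0, 0, 0], "rotation": [0, 0, -50]}]'

```text
time: 18.08
ee_pos: [0.5049, -0.3407, 0.1424]
eef_rot: [0.999, -0.033, 0.009, 0.008]
ft_force: [14.4, -7.4, -9.9]
width: 0.0124
```

```bash
python3 - <<'E'
from h import *
togo(.503,-.3355,.14,13)
s=cam('side');cv2.imwrite('pics/s17.png',cv2.resize(s['img'][60:240,220:440],None,fx=3.5,fy=3.5))
E
```

```text
t 18.07 tcp [ 0.5049 -0.3407  0.1424] yaw -3.7 F [14.4 -7.4 -9.9] w 0.0124 q7 0.24 | shift [-2.3 -5.1  2.3] rot [  1.   -0.9 -16.7]
```

View pics/s17.png

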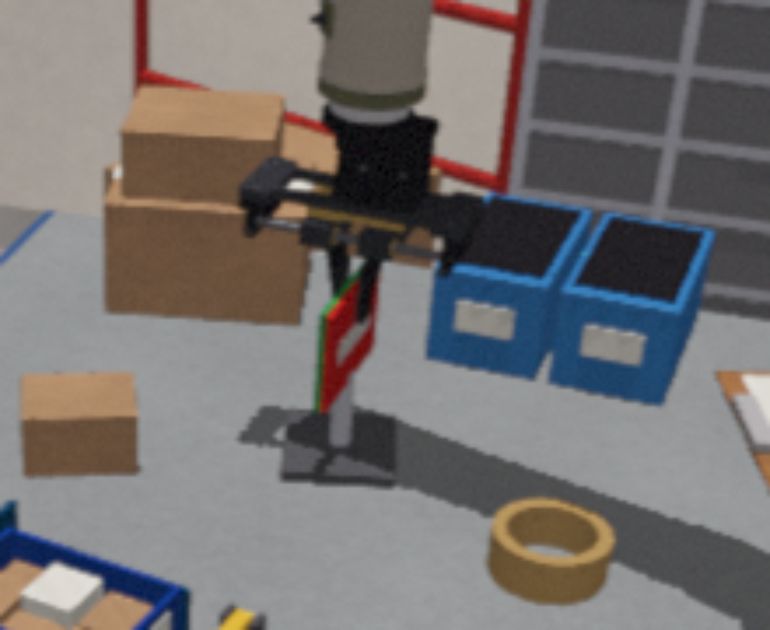

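Emit:
apply_moves --increments '[{"grip": 255, "xyz": [1, 1, 0], "rotation": [0, 0, -8]}, {"grip": 255, "xyz": [1, 1, 0], "rotation": [0, 0, -17]}, {"grip": 255, "xyz": [1, 1, 0], "rotation": [0, 0, -17]}, {"grip": 255, "xyz": [1, 1, 0], "rotation": [0, 0, -17]}]'

```text
time: 18.62
ee_pos: [0.5062, -0.3407, 0.1423]
eef_rot: [0.993, 0.119, 0.008, 0.009]
ft_force: [0.5, 5.6, 0.4]
width: 0.0121
```

```bash
python3 - <<'E'
from h import *
togo(.503,-.3355,.14,13)
s=cam('side');S=cloud(s);cv2.imwrite('pics/s18.png',cv2.resize(s['img'][60:240,220:440],None,fx=3.5,fy=3.5))
h=cv2.cvtColor(s['img'],cv2.COLOR_BGR2HSV)
m=((h[...,0]<8)|(h[...,0]>172))&(h[...,1]>130)&(S[...,2]>.08)&(S[...,2]<.165)&(abs(S[...,0]-.503)<.09)&(abs(S[...,1]+.336)<.09)
P=S[m];l=cv2.fitLine((P[:,:2]*1000).astype(np.float32),cv2.DIST_HUBER,0,.01,.01).ravel();print(len(P),l,'normal yaw',np.degrees(np.arctan2(l[1],l[0]))-90)
E
```

```text
t 18.62 tcp [ 0.5062 -0.3407  0.1423] yaw 13.7 F [0.5 5.6 0.4] w 0.0121 q7 0.53 | shift [-1.9 -5.9  2.2] rot [ 1.1 -0.8  0.6]
44 [ 1.7472453e-01 -9.8461735e-01  4.9179639e+02 -2.9065701e+02] normal yaw -169.93738
```

View pics/s18.png

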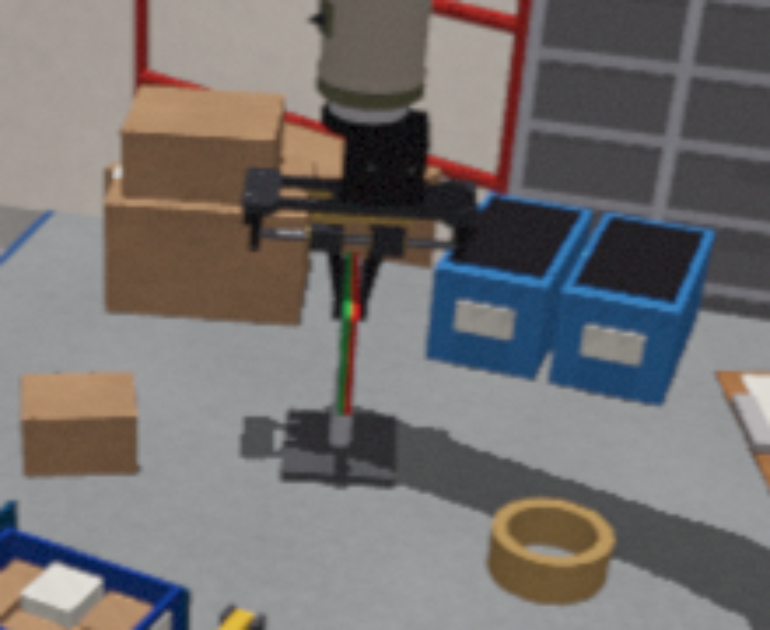

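Green now faces +x, with the panel edge-on to the side camera. Tool yaw is 13.7° against a foot yaw of about 12.6°. Release and rise.

Emit:
apply_moves --increments '[{"grip": 0, "xyz": [0, 0, 0], "rotation": [0, 0, 0]}, {"grip": 0, "xyz": [0, 0, 0], "rotation": [0, 0, 0]}, {"grip": 0, "xyz": [0, 0, 0], "rotation": [0, 0, 0]}, {"grip": 0, "xyz": [0, 0, -20], "rotation": [0, 0, 0]}, {"grip": 0, "xyz": [0, 0, -60], "rotation": [0, 0, 0]}]'

```text
time: 19.3
ee_pos: [0.5045, -0.3397, 0.2029]
eef_rot: [0.993, 0.119, 0.007, 0.008]
ft_force: [0.9, -0.3, 1.4]
width: 0.0544
```

Emit:
apply_moves --increments '[{"grip": 0, "xyz": [0, 0, -60], "rotation": [0, 0, 0]}, {"grip": 0, "xyz": [0, 0, -120], "rotation": [0, 0, 0]}, {"grip": 0, "xyz": [-30, -40, -120], "rotation": [0, 0, 0]}, {"grip": 0, "xyz": [-40, -100, -120], "rotation": [0, 0, 0]}, {"grip": 0, "xyz": [-40, -160, -120], "rotation": [0, 0, 0]}]'

```text
time: 19.92
ee_pos: [0.4253, -0.1904, 0.3209]
eef_rot: [0.993, 0.118, 0.007, 0.009]
ft_force: [1.9, 1.1, 0.9]
width: 0.0865
```

```bash
python3 - <<'E'
from h import *
togo(.523,.357,.27,78.8)
togo(.523,.357,.27,-101.2)
c=cam('top','t19.png');img=c['img'];h=cv2.cvtColor(img,cv2.COLOR_BGR2HSV);W=cloud(c)
m=np.zeros(img.shape[:2],np.uint8);m[190:280,370:470]=1;m&=((h[...,1]>90)&(W[...,2]>.14)&(W[...,2]<.18)).astype(np.uint8)
k=max(cv2.findContours(m,0,1)[0],key=cv2.contourArea)[:,0]
P=np.array([ray(c,u,v,.165)[:2]*1000 for u,v in k],np.float32);print(cv2.minAreaRect(P))
cv2.imwrite('pics/t19z.png',cv2.resize(img[190:280,370:470],None,fx=5,fy=5))
E
```

```text
t 19.93 tcp [ 0.4253 -0.1904  0.3209] yaw 13.6 F [1.9 1.1 0.9] w 0.0865 q7 0.6 | shift [ 222.9 -510.1   44.1] rot [  1.4  -0.  -65.2]
t 19.93 tcp [ 0.4253 -0.1904  0.3209] yaw 13.6 F [1.9 1.1 0.9] w 0.0865 q7 0.6 | shift [ 222.9 -510.1   44.1] rot [ -0.   -1.5 114.8]Traceback (most recent call last):
  File "<stdin>", line 6, in <module>
ValueError: max() iterable argument is empty
```

View pics/t19.png

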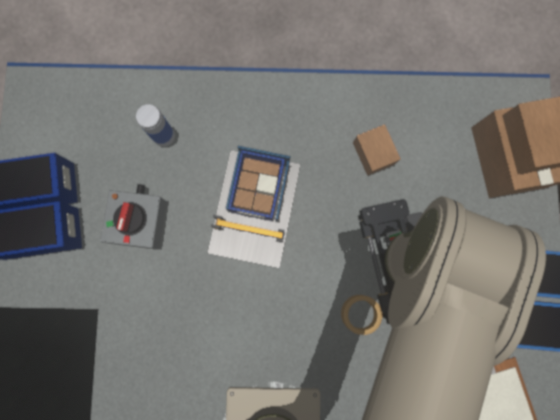

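Emit:
apply_moves --increments '[{"grip": 0, "xyz": [30, -55, 0], "rotation": [0, 0, -10]}, {"grip": 0, "xyz": [50, -110, 0], "rotation": [0, 0, -20]}, {"grip": 0, "xyz": [70, -170, 0], "rotation": [0, 0, -30]}, {"grip": 0, "xyz": [90, -230, 0], "rotation": [0, 0, -40]}, {"grip": 0, "xyz": [120, -285, 0], "rotation": [0, 0, -50]}]'

```text
time: 20.6
ee_pos: [0.4706, 0.1188, 0.3191]
eef_rot: [0.846, 0.533, 0.003, 0.014]
ft_force: [1.2, -1.0, -0.2]
width: 0.0869
```

```bash
python3 - <<'E'
from h import *
togo(.523,.357,.29,78.8)
c=cam('top');img=c['img'];h=cv2.cvtColor(img,cv2.COLOR_BGR2HSV);W=cloud(c)
cv2.imwrite('pics/t20z.png',cv2.resize(img[190:280,370:470],None,fx=5,fy=5))
m=np.zeros(img.shape[:2],np.uint8);m[190:280,370:470]=1;m&=((h[...,1]>90)&(W[...,2]>.14)&(W[...,2]<.18)).astype(np.uint8)
k=max(cv2.findContours(m,0,1)[0],key=cv2.contourArea)[:,0]
P=np.array([ray(c,u,v,.165)[:2]*1000 for u,v in k],np.float32);print(cv2.minAreaRect(P))
E
```

```text
t 20.6 tcp [0.4706 0.1188 0.3191] yaw 64.4 F [ 1.2 -1.  -0.2] w 0.0869 q7 0.73 | shift [237.7 -56.5  25.4] rot [  1.4   0.7 -14.4]
((502.3583068847656, -334.36480712890625), (12.081649780273438, 136.46839904785156), 13.786693572998047)
```

View pics/t20z.png

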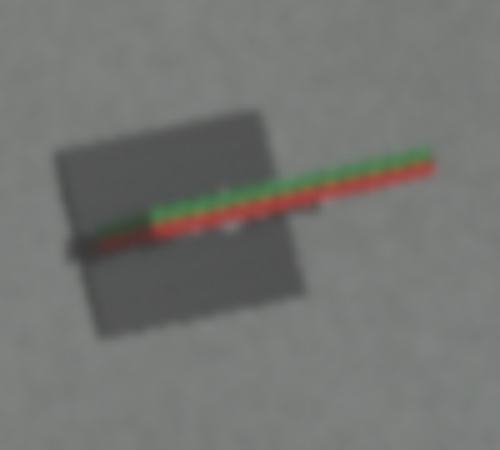

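The sign's green side faces +x (up in the picture), at 13.8° against the foot's 12.6°, so it is square. Now the knob.

Emit:
apply_moves --increments '[{"grip": 0, "xyz": [60, -15, 0], "rotation": [1.4, 0.7, -7]}, {"grip": 0, "xyz": [120, -30, 0], "rotation": [1.4, 0.7, -14.4]}, {"grip": 0, "xyz": [180, -45, 10], "rotation": [1.4, 0.7, -14.4]}, {"grip": 0, "xyz": [238, -56, 25], "rotation": [1.4, 0.7, -14.4]}, {"grip": 0, "xyz": [238, -56, 25], "rotation": [1.4, 0.7, -14.4]}]'

```text
time: 21.28
ee_pos: [0.5183, 0.3702, 0.2913]
eef_rot: [0.766, 0.643, 0.001, -0.004]
ft_force: [0.2, -0.9, -0.2]
width: 0.0868
```

```bash
python3 - <<'E'
from h import *
togo(.523,.3575,.104,79.2)
s=cam('side');cv2.imwrite('pics/s21.png',cv2.resize(s['img'][200:400,120:340],None,fx=3,fy=3))
E
```

```text
t 21.27 tcp [0.5183 0.3702 0.2913] yaw 80.0 F [ 0.2 -0.9 -0.2] w 0.0868 q7 0.38 | shift [-13.    7.6 187.2] rot [-0.2 -0.4  0.8]
```

View pics/s21.png

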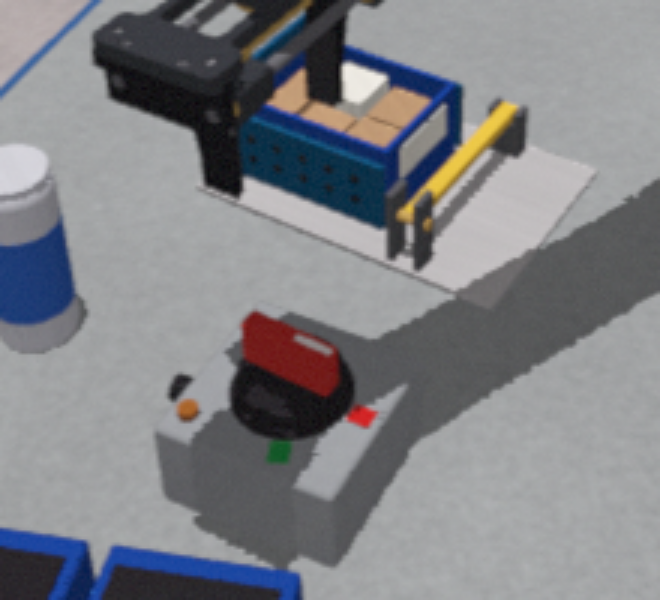

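Emit:
apply_moves --increments '[{"grip": 0, "xyz": [-13, 8, 40], "rotation": [0, 0, 1]}, {"grip": 0, "xyz": [-13, 8, 90], "rotation": [0, 0, 1]}, {"grip": 0, "xyz": [-13, 8, 130], "rotation": [0, 0, 1]}, {"grip": 0, "xyz": [-13, 8, 145], "rotation": [0, 0, 1]}, {"grip": 0, "xyz": [-13, 8, 145], "rotation": [0, 0, 1]}]'

```text
time: 21.95
ee_pos: [0.5241, 0.3569, 0.1467]
eef_rot: [0.772, 0.636, 0.002, -0.004]
ft_force: [0.6, 0.3, 0.4]
width: 0.0872
```

```bash
python3 - <<'E'
from h import *
togo(.523,.3575,.101,79.2)
s=cam('side');cv2.imwrite('pics/s22.png',cv2.resize(s['img'][200:400,120:340],None,fx=3,fy=3))
E
```

```text
t 21.95 tcp [0.5241 0.3569 0.1467] yaw 78.9 F [0.6 0.3 0.4] w 0.0872 q7 0.33 | shift [ 0.  -1.1 45.7] rot [-0.2 -0.4 -0.3]
```

View pics/s22.png

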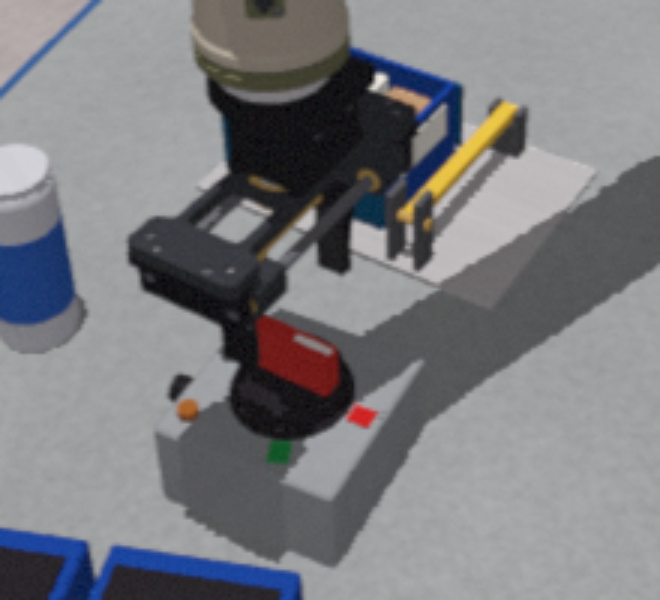

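Emit:
apply_moves --increments '[{"grip": 0, "xyz": [0, -1, 30], "rotation": [0, 0, 0]}, {"grip": 0, "xyz": [0, -1, 45], "rotation": [0, 0, 0]}, {"grip": 120, "xyz": [0, -1, 45], "rotation": [0, 0, 0]}, {"grip": 255, "xyz": [0, -1, 45], "rotation": [0, 0, 0]}, {"grip": 255, "xyz": [0, -1, 45], "rotation": [0, 0, 0]}]' --squeeze 25

```text
time: 22.62
ee_pos: [0.5236, 0.3585, 0.1037]
eef_rot: [0.772, 0.636, 0.003, -0.004]
ft_force: [0.6, -0.5, 0.0]
width: 0.0648
```

Emit:
apply_moves --increments '[{"grip": 255, "xyz": [0, 0, 0], "rotation": [0, 0, 0]}, {"grip": 255, "xyz": [0, 0, 0], "rotation": [0, 0, 0]}, {"grip": 255, "xyz": [0, 0, 0], "rotation": [0, 0, 0]}, {"grip": 255, "xyz": [0, 0, 0], "rotation": [0, 0, 0]}]'

```text
time: 23.12
ee_pos: [0.5236, 0.3585, 0.1037]
eef_rot: [0.772, 0.636, 0.003, -0.004]
ft_force: [-1.0, -0.5, 0.7]
width: 0.0251
```

```bash
python3 - <<'E'
from h import *
togo(.523,.3575,.101,79.2)
s=cam('side');cv2.imwrite('pics/s23.png',cv2.resize(s['img'][200:400,120:340],None,fx=3,fy=3))
E
```

```text
t 23.12 tcp [0.5236 0.3585 0.1037] yaw 78.9 F [-1.  -0.5  0.7] w 0.0251 q7 0.3 | shift [-1.2 -0.4  2.7] rot [-0.1 -0.5 -0.3]
```

View pics/s23.png

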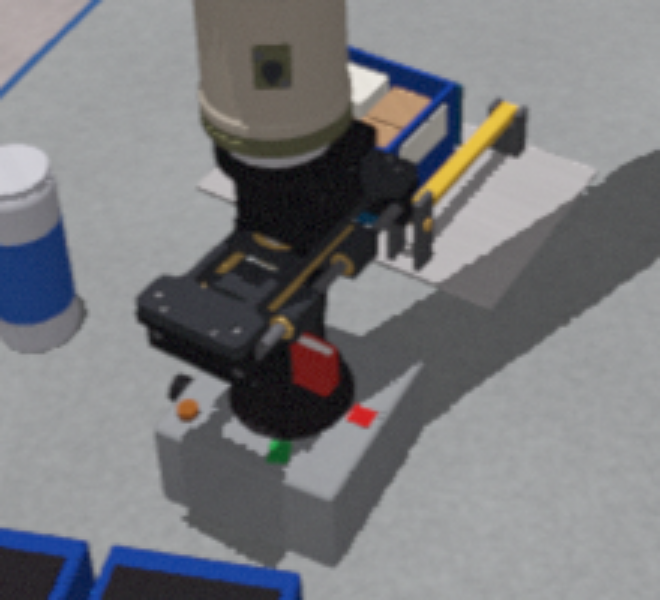

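The fingers straddle the red bar. Finish closing before pressing.

Emit:
apply_moves --increments '[{"grip": 255, "xyz": [-1, 0, 1], "rotation": [0, 0, 0]}, {"grip": 255, "xyz": [-1, 0, 1], "rotation": [0, 0, 0]}, {"grip": 255, "xyz": [-1, 0, 1], "rotation": [0, 0, 0]}]'

```text
time: 23.55
ee_pos: [0.5238, 0.3598, 0.1038]
eef_rot: [0.772, 0.636, 0.005, -0.005]
ft_force: [2.9, 7.4, 0.5]
width: 0.0156
```

Emit:
apply_moves --increments '[{"grip": 255, "xyz": [0, 0, 4], "rotation": [0, 0, 0]}, {"grip": 255, "xyz": [0, 0, 8], "rotation": [0, 0, 0]}, {"grip": 255, "xyz": [0, 0, 11], "rotation": [0, 0, 0]}, {"grip": 255, "xyz": [0, 0, 11], "rotation": [0, 0, 0]}]'

```text
time: 24.05
ee_pos: [0.524, 0.3601, 0.0945]
eef_rot: [0.772, 0.636, 0.005, -0.004]
ft_force: [-4.9, -4.7, 18.4]
width: 0.0156
```

```bash
python3 - <<'E'
from h import *
togo(.523,.3575,.094,79.2)
s=cam('side');cv2.imwrite('pics/s24.png',cv2.resize(s['img'][200:400,120:340],None,fx=3,fy=3))
E
```

```text
t 24.05 tcp [0.524  0.3601 0.0945] yaw 79.0 F [-4.9 -4.7 18.4] w 0.0156 q7 0.3 | shift [-2.7 -0.5  0.4] rot [ 0.  -0.8 -0.2]
```

View pics/s24.png

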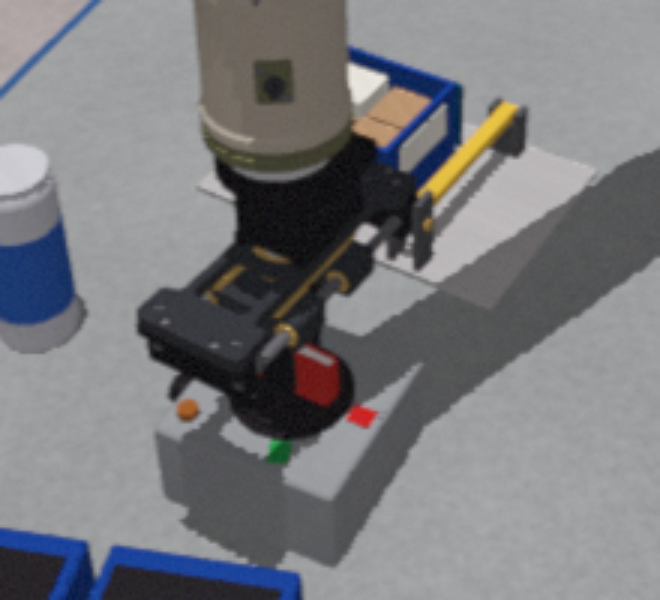

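Pressed fully (9.3 mm down, 18 N). Now turning clockwise while holding down.

Emit:
apply_moves --increments '[{"grip": 255, "xyz": [0, 0, 2], "rotation": [0, 0, 9]}, {"grip": 255, "xyz": [0, 0, 2], "rotation": [0, 0, 18]}, {"grip": 255, "xyz": [0, 0, 2], "rotation": [0, 0, 27]}, {"grip": 255, "xyz": [0, 0, 2], "rotation": [0, 0, 36]}, {"grip": 255, "xyz": [0, 0, 2], "rotation": [0, 0, 45]}]'

```text
time: 24.72
ee_pos: [0.5245, 0.3608, 0.0945]
eef_rot: [0.957, 0.29, 0.004, -0.006]
ft_force: [-3.3, -2.4, 16.9]
width: 0.016
```

```bash
python3 - <<'E'
from h import *
togo(.523,.3575,.094,15.4)
s=cam('side');cv2.imwrite('pics/s25.png',cv2.resize(s['img'][200:400,120:340],None,fx=3,fy=3))
E
```

```text
t 24.73 tcp [0.5245 0.3608 0.0945] yaw 33.7 F [-3.3 -2.4 16.9] w 0.016 q7 -0.43 | shift [-3.1  1.9  0.5] rot [-0.6 -0.6 18.3]
```

View pics/s25.png

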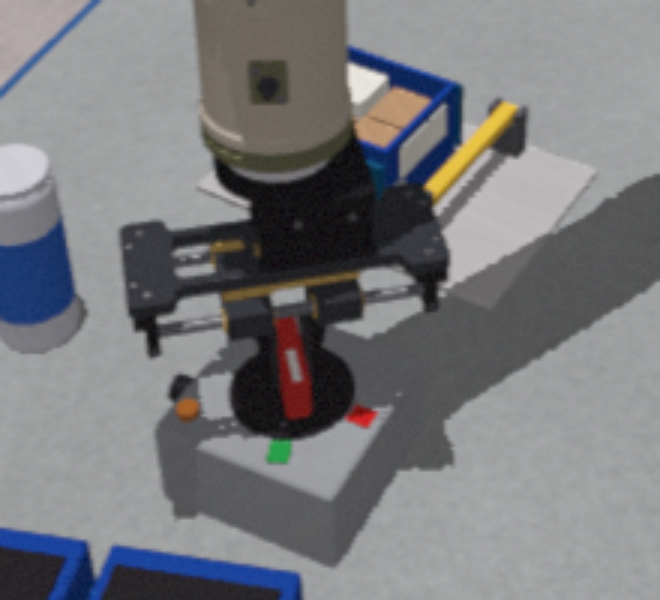

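The pointer at (295,370) has turned with the tool, and 18° remain.

Emit:
apply_moves --increments '[{"grip": 255, "xyz": [0, 0, 2], "rotation": [0, 0, 9]}, {"grip": 255, "xyz": [0, 0, 2], "rotation": [0, 0, 18]}, {"grip": 255, "xyz": [0, 0, 2], "rotation": [0, 0, 20]}, {"grip": 255, "xyz": [0, 0, 2], "rotation": [0, 0, 20]}]'

```text
time: 25.28
ee_pos: [0.5249, 0.361, 0.0944]
eef_rot: [0.993, 0.115, 0.004, -0.007]
ft_force: [-4.4, -4.4, 19.2]
width: 0.0157
```

```bash
python3 - <<'E'
from h import *
togo(.523,.3575,.094,15.4); print(r.read_state()['torque'])
s=cam('side');cv2.imwrite('pics/s26.png',cv2.resize(s['img'][200:400,120:340],None,fx=3,fy=3))
E
```

```text
t 25.27 tcp [0.5249 0.361  0.0944] yaw 13.2 F [-4.4 -4.4 19.2] w 0.0157 q7 -0.76 | shift [-2.6  3.   0.4] rot [-0.7 -0.6 -2.2]
[-1.17832807  0.87403311  0.48701528]
```

View pics/s26.png

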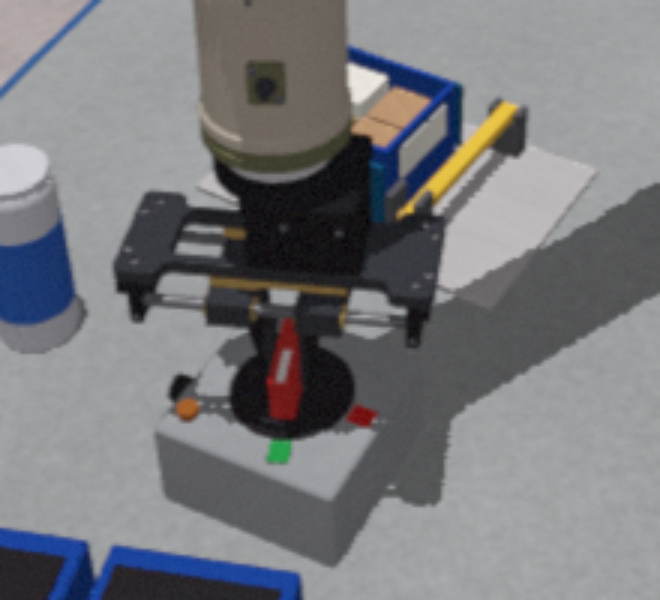

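The pointer aims at the green mark (280,452). Ease up, open, and rise.

Emit:
apply_moves --increments '[{"grip": 255, "xyz": [0, 0, -5], "rotation": [0, 0, 0]}, {"grip": 255, "xyz": [0, 0, -9], "rotation": [0, 0, 0]}, {"grip": 0, "xyz": [0, 0, -9], "rotation": [0, 0, 0]}, {"grip": 0, "xyz": [0, 0, -9], "rotation": [0, 0, 0]}, {"grip": 0, "xyz": [0, 0, -9], "rotation": [0, 0, 0]}]'

```text
time: 25.95
ee_pos: [0.5248, 0.3607, 0.1031]
eef_rot: [0.993, 0.115, 0.004, -0.007]
ft_force: [0.1, -0.3, 0.5]
width: 0.0382
```

Emit:
apply_moves --increments '[{"grip": 0, "xyz": [0, 0, 0], "rotation": [0, 0, 0]}, {"grip": 0, "xyz": [0, 0, -40], "rotation": [0, 0, 0]}, {"grip": 0, "xyz": [0, 0, -100], "rotation": [0, 0, 0]}, {"grip": 0, "xyz": [0, 0, -160], "rotation": [0, 0, 0]}, {"grip": 0, "xyz": [-60, 0, -180], "rotation": [0, 0, 0]}]'

```text
time: 26.58
ee_pos: [0.4689, 0.3455, 0.286]
eef_rot: [0.993, 0.113, 0.006, -0.009]
ft_force: [-1.1, -0.6, 2.2]
width: 0.0841
```

Emit:
apply_moves --increments '[{"grip": 0, "xyz": [-60, 0, 0], "rotation": [0, 0, 0]}, {"grip": 0, "xyz": [-80, 50, 0], "rotation": [0, 0, 0]}, {"grip": 0, "xyz": [-80, 100, 0], "rotation": [0, 0, 0]}, {"grip": 0, "xyz": [-80, 130, 0], "rotation": [0, 0, 0]}, {"grip": 0, "xyz": [-80, 130, 0], "rotation": [0, 0, 0]}]'

```text
time: 27.2
ee_pos: [0.421, 0.1983, 0.2827]
eef_rot: [0.994, 0.111, 0.006, -0.009]
ft_force: [0.0, 1.0, 0.6]
width: 0.0868
```

```bash
python3 - <<'E'
from h import *
togo(.523,.3575,.3,15.4)
c=cam('top','t27.png');W=cloud(c);s=cam('side','s27.png');S=cloud(s)
for n,A in(('top',W),('side',S)):
    m=(np.hypot(A[...,0]-.523,A[...,1]-.358)<.04)&(A[...,2]>.10)&(A[...,2]<.14)
    h=cv2.cvtColor((c if n=='top' else s)['img'],cv2.COLOR_BGR2HSV);m&=(h[...,1]>110)&((h[...,0]<8)|(h[...,0]>172))
    if m.sum()>10:
        q=A[m];t=q[q[:,2]>.114];print(n,m.sum(),'z top',np.percentile(q[:,2],[50,90,97]),cv2.minAreaRect((t[:,:2]*1000).astype(np.float32)))
binpos()
E
```

```text
t 27.2 tcp [0.421  0.1983 0.2827] yaw 12.8 F [0.  1.  0.6] w 0.0868 q7 -0.27 | shift [ 134.9 -132.9  -13.3] rot [-0.9 -0.8 -2.6]
side 277 z top [0.12107642 0.1237603  0.12432181] ((526.5737915039062, 361.30303955078125), (16.112096786499023, 65.40498352050781), 15.958855628967285)
bin in bay 318 [25.7  2.4] [109.5 150.7] 90.0 [-49.6 -52.4] [101.1  57.2]
```

View pics/t27.png

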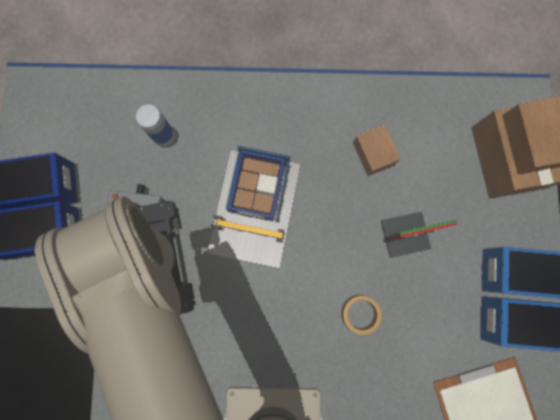

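View pics/s27.png

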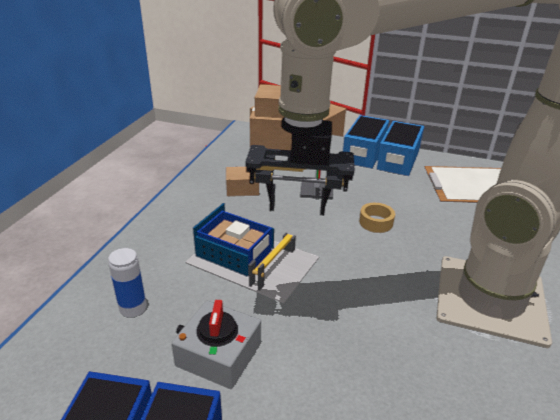

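Everything checks. The bin centre is at x = 25.7 mm, the bar is level, and the sign is green to the aisle. The knob top is at z = 122 mm (up), turned about 1.19 rad with its pointer at green (213,350). Handing in.

```bash
python3 - <<'E'
from h import *
print(r.close_job())
E
```

```text
the job is handed in; nothing more can be done
None
```

I did all the steps in the order you gave and handed the job in at about 27 s of robot time; the hand-in reports no verdict.

| Item | Last check |
|---|---|
| Bin | flat, centre at x ≈ 25.7 mm in the bay's frame, against the back stop (home is 25) |
| Drop bar | level along its length (top at z ≈ 52–53 mm), tip in the fork |
| Sign | green to the aisle, panel at 13.8° against the foot at about 12.6–13.2° |
| Knob | fully up (grip top at about 121–124 mm against 122 nominal), turned about 1.19 rad, pointer at the green mark |
| Spray can, carton, tape roll | look unmoved in the last pictures (not re-measured) |
| Robot | clear of everything, wrist force about 1 N |

- **High forces:** The wrist force peaked at about 50 N sideways and up when the bin met the stop, and about 49 N when pressing the bar onto its stop. Both were finger contacts and below the 120 N wrist limit. On the first bin push the upward force reached 21 N, and I wasn't sure whether the gripper body was resting on the stock. I backed off and pushed again higher.
- **Bay frame:** My first estimate of the bay's position was about 2 mm off. I shifted it after the bin reached the stop.
- **Sign while gripped:** The gripper drifted about 5 mm off the sign's axis during the turn, with side forces up to about 16 N. The panel still ended square to its stand.

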